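# Turn the parts carousel, take out the footed box and stack it on its mate

### The job

Turn the parts carousel until the pocket holding the shallow footed parts box stands at the pointer tab of the carousel's foot, and with the pocket there lift that box out. Set it down level, not dropped, on the lid of the taller box of the same length and width on the bench, with its four corner feet in the four recesses of that lid, and let go. Leave the taller box where it stands, the other three containers in their pockets and the other things on the bench undisturbed.

Things in the scene. Friction and masses are not known exactly. Their poses are not given: they have to be found in the camera images.
- carousel_foot: Fixed dark steel foot of the parts carousel, a disc 240 mm across; origin at its centre on the bench, on the carousel's vertical axis. A flat pointer tab with an arrow end, 6 to 12 mm high, sticks out along the foot's -x axis to 255 mm from the axis, roughly towards the robot.
- carousel: Rotor: grey disc 370 mm across, top 30 mm above the bench, with four pockets at 90 degree steps. Origin on the axis at bench height, z up. The parts box's pocket lies along its -x axis, then counterclockwise from above tin, carton, tray. Turns both ways without stops or detents and stays where left (0.12 N m friction, 0.2 N m s drag). With its load it reaches 200 mm from the axis and 155 mm high.
- knob (a point): Middle of the wooden bar handle on the carousel's 32 mm post, on the axis, 216 mm above the bench. The bar is 90 mm long along the rotor's x axis, 20 mm wide (rotor's y) and 32 mm high (from 200 to 232 mm above the bench). Turning it turns the carousel.
- pocket_box (a point): Middle of the floor of the parts box's pocket, 115 mm from the axis, 75 mm above the bench (axes are the rotor's). The pocket stands at the pointer when this point lies over the foot's -x axis, within 30 mm sideways.
- pocket_tin (a point): Middle of the floor of the tin's pocket. All four pockets are alike: open aluminium trays 136 mm long (radially), 68 mm wide, floor leaning 25 degrees with the outer end low, so its upward normal leans outward; a lip 32 mm high at the outer end; side walls 30 mm high, 4 mm thick, 60 mm apart inside, only along the 36 mm at each end: a 56 mm gap in the middle of each side leaves room for fingers; the inner end is open.
- pocket_carton (a point): Middle of the floor of the carton's pocket, likewise.
- pocket_tray (a point): Middle of the floor of the tray's pocket, likewise.
- parts_box: The box to move: rigid closed plastic box, blue with grey lid, 120 mm long (x), 54 mm wide (y), 60 mm high over all (z), 0.2 to 0.42 kg. Origin at the centre of the plane of its feet's undersides. Upright plain sides from 5 mm up. It starts on the leaning pocket floor against the lip, its -x end outward and low, its z axis leaning 25 degrees outward.
- base_box: The box to stack on, loose on the bench: same make, length (120 mm, x) and width (54 mm, y), but 80 mm high; 0.42 to 0.84 kg. Origin at the centre of its underside, z up. When the feet are home the parts box's underside rests on this lid and the parts box's origin is 75 mm above this origin. Either way round fits.
- parts_box_foot (a point): Tip of the parts box's foot at its +x, +y corner. The four feet are half-round knobs 11 mm across that stand 5 mm below the box's flat underside at x = +-47, y = +-14 mm.
- base_box_recess (a point): Centre of the mouth of the recess at the +x, +y corner of the taller box's lid, level with the lid's top. Four square recesses, 15 mm wide, 6 mm deep, at x = +-47, y = +-14 mm; a foot has 2 mm of play each way.
- square_box: Bystander: similar lidded blue box, but 100 by 88 mm and 80 mm high, on the bench; its recesses do not match. Origin at the centre of its underside.
- tin: Bystander in the carousel: plain steel tin, 58 mm across, 70 mm high; origin at the centre of its underside.
- carton: Bystander in the carousel: cardboard carton 86 x 54 x 48 mm without feet; origin at the centre of its underside.
- tray: Bystander in the carousel: open blue tray with bolts, 110 x 56 x 36 mm; origin at the centre of its underside.
- wrench: Bystander: steel wrench, 165 mm, lying on the bench before the robot.
- hammer: Bystander: hammer, 265 mm, lying on the bench to the left.
- glue: Bystander: white bottle, 56 mm across, 150 mm high, standing.
- jar: Bystander: jar, 72 mm across, 85 mm high, standing.
- tape: Bystander: roll of white tape, 96 mm across, 45 mm high, lying flat.
Mind the look-alikes: they are no part of the job. What is shaped like the parts_box but yellow is not meant. What is shaped like the base_box but yellow is not meant.

How it is judged:
By the outcome, as a careful person would: the job done as asked, in the order asked, and still so for the second after the job is handed in, with the robot touching nothing.
It also fails if it takes over 61 s, if anything falls off the work surface, if the arm or the gripper's body presses on something with over 40 N, if the wrist force passes 120 N, or if a joint passes its speed limit or range.

### The arm

A 6-joint arm with a two-finger parallel gripper is mounted at the origin on the work surface. World frame = base frame: x ahead of the robot, y to its left, z up, the work surface at z = 0. Lengths are in m, angles in degrees, forces in N, time in s.
With the tool pointing down it reaches from about 0.4 to 0.825 m from the base axis. Payload 7 kg.
Tool frame: the origin (TCP) lies midway between the tips of the shut fingers; the grasp point (between the pads) lies 19 mm behind it; z points along the fingers, y is the direction in which the jaws open and shut (so a half turn about z gives the same grasp; the last joint's range is limited). The gripper opens to 88 mm and grips with 3 to 60 N. Pads are 19 mm wide; open, the fingers measure 130 mm over their backs; the gripper's body (78 mm by 193 mm) begins 47 mm behind the grasp point.
Start: joints at [16.507, 20.546, 0.682, 0, -70.136, -16.507], TCP at [0.675, -0, 0.197] pointing down, gripper open.
Joint ranges: [-176.03, 176.03], [-82.01, 121.73], [-58.28, 71.71], [-173.87, 95.51], [-174.79, -0.11], [-173.66, 173.66]. Speed limits (degrees/s): [136.94, 136.94, 172.46, 180, 180, 180].

### API

Orientations are given as [roll, pitch, yaw] about the fixed x, y, z axes, in that order (R = Rz(yaw) Ry(pitch) Rx(roll)).
In Python, from plant import get_state, capture, get_calibration, close_job, boxes_of, cut_out gives the robot as it stands.
- The arm moves only by the tool apply_moves, never from a script. Its argument "commands" is a list of rows, each an object with "grip": the closure, from 0 (fully open) to 1 (shut); "slide": the shift along the tool's x, y, z in m, a list of three; "roll": the turn about the tool's z in degrees. In form: [{"grip": grip, "slide": [x, y, z], "roll": roll}, ...]. A call has 1 to 5 rows; each row is the pose to reach, as a shift and turn from the pose commanded when the call began, along the tool's axes at that moment; what a row does not reach only later rows make up. A row lasts 1/8 s, in which the tool goes at most 62.5 mm and 10.7 degrees, less where a joint would pass 70% of its speed; a pose out of reach is approached as far as the arm can. A call with a gripper value outside its range is refused whole. The fingers move at their own pace and stop on an object; "grip_force" is the grip in N (left out, the last holds). Time passes only in rows, so rows that repeat a pose let the fingers close. It gives the time, the measured TCP pose, the force and the opening at its end, in the units of the state.
- get_state(): the state, without advancing time (a new reading comes with each control period).
- capture(name): name is "scene" or "side" or "wrist"; returns (picture, depth): 480x640x3 uint8, red, green, blue; 480x640 float32, m along the optical axis (not along the pixel's ray), 0 where there is no reading.
- get_calibration(name): a dict with "mtx" (3x3 intrinsics, pixels), "distortion" ([k1, k2, p1, p2, k3] as OpenCV has them; the pictures are not rectified), "R" (3x3) and "t" (3): a world point X has camera coordinates R X + t. Camera axes: x right, y down, z forward; pixel columns grow to the right and rows downward; lengths in m; the calibration is good to about 2 mm. A picture is of the moment at which its call begins: read the wrist's pose just before it. get_calibration takes no time and is no camera call; for the wrist camera it gives the pose at the moment of the call.
- close_job(): hands the job in, once; it reports no verdict.
Trained networks look in the newest picture that a camera, given by its name, has taken for a name from the list of things; names that differ only in an ending like _2 or _b are one class to them, and where a whole thing is asked for, a point or a joint stands for the part that bears it (a point fixed in the world has none). Each returns a list of dicts, best first, with "score" (0 to 1); they miss things now and then, are a little off and sometimes report something else, mostly with a low value. They report only what shows in the picture. A call takes as long as a camera call. They do not tell look-alikes from the thing itself.
- boxes_of(name, camera): "position" ([x, y, z] in m, in the coordinates of the camera as it stood for that picture, good to about 4 mm: the middle of the surface that is visible of it).
- cut_out(name, camera): "mask" (480x640 bool, what is visible of it).
The state is a dict: "time_s": time; "joints": joint angles; "qd": joint speeds; "joint_torque": joint torques, N m; "tcp_pos": TCP position; "eef_rot": TCP orientation; "contact_force": force on the tool from outside, world axes, zero at the start; "moment": the same for the moment, N m; "gripper_width": finger opening in m.
Only numpy, scipy, OpenCV 4.12 (cv2) and the standard library are available. Lean on these libraries where they do the work, as an engineer would, in place of code of your own. Each camera call takes 0.05 s, during which the arm holds its last target.

## Working session

There is one attempt and no reset: what is moved stays moved. The work goes in short steps, Python scripts to look and compute and a tool call to move; the robot and the scene stay as the last step left them, time stands still between calls to the robot, and variables do not carry over. Pictures are saved under pics/ and viewed, and the job is handed in when it is done.

Besides the shell and the picture viewer there is one more tool, called after "Request:" as a command line: name --argument value ..., lists and objects as JSON in quotes. apply_moves: Moves the arm, as the interface text tells. Its arguments: {"type":"object","properties":{"commands":{"type":"array"},"grip_force":{"type":"number"}},"required":["commands"]}

```bash
ls; mkdir -p pics
cat > h.py <<'E'
import numpy as np, cv2
from plant import *
from scipy.spatial.transform import Rotation as Rn
def snap(cam,fn):
    c=get_calibration(cam); im,d=capture(cam)
    cv2.imwrite('pics/'+fn+'.png',im[:,:,::-1]); np.savez('pics/'+fn+'.npz',im=im,d=d,**{k:np.array(c[k]) for k in('mtx','distortion','R','t')})
    return im,d,c
def load(fn): return np.load('pics/'+fn+'.npz')
def world(c,uv,z):
    uv=np.array(uv,float).reshape(-1,1,2); n=cv2.undistortPoints(uv,np.array(c['mtx']),np.array(c['distortion']))[:,0]
    z=np.array(z,float).reshape(-1); P=np.c_[n*z[:,None],z]
    return (P-np.array(c['t']).ravel())@np.array(c['R'])
def cloud(c):
    d=c['d']; v,u=np.mgrid[0:480,0:640]
    P=world(c,np.c_[u.ravel(),v.ravel()],d.ravel()); P[d.ravel()==0]=np.nan
    return P.reshape(480,640,3)
def proj(c,X):
    X=np.array(X,float).reshape(-1,3); r,_=cv2.Rodrigues(np.array(c['R']))
    return cv2.projectPoints(X,r,np.array(c['t'],float),np.array(c['mtx']),np.array(c['distortion']))[0][:,0]
E
python3 - <<'E'
from h import *
print(get_state())
for c in('scene','side','wrist'): snap(c,c+'0')
E
```

```text
pics
{'time_s': 0.0, 'joints': array([ 1.65046181e+01,  2.05896476e+01,  6.31928974e-01, -1.97891539e-02,
       -7.01358796e+01, -1.65059343e+01]), 'qd': array([ 0.0782037 , -0.01014657,  0.04140357,  0.02663789, -0.05739176,
        0.07920422]), 'joint_torque': array([-8.00930356e-04, -5.82726967e+01,  2.93058443e+01,  6.99745238e+00,
        6.93249181e-03, -2.06530804e-04]), 'tcp_pos': array([ 6.74444276e-01, -6.56994246e-05,  1.96229937e-01]), 'eef_rot': array([ 1.79904973e+02, -8.75874863e-03, -9.00080484e+01]), 'contact_force': array([ 0.21394695,  0.20166417, -0.25445489]), 'moment': array([-0.01309765, -0.05695984,  0.0230661 ]), 'gripper_width': 0.0875866619020111}
```

View pics/scene0.png

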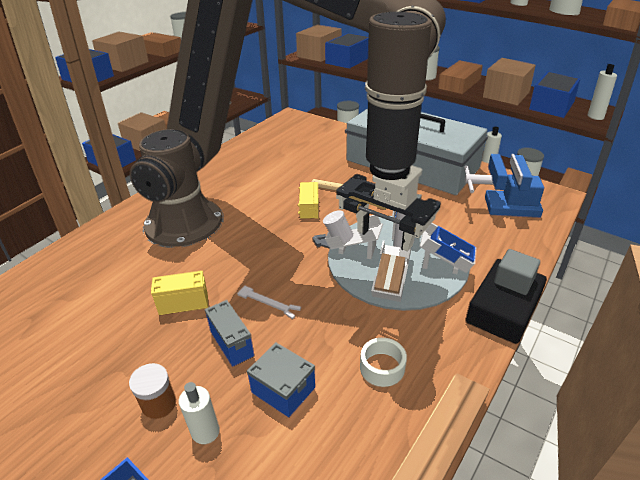

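View pics/side0.png

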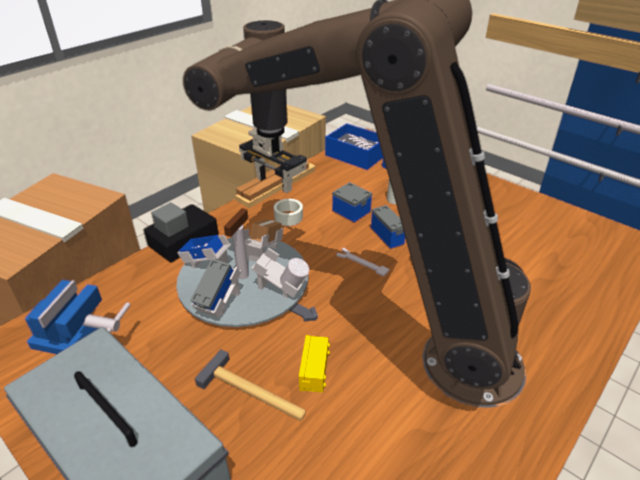

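View pics/wrist0.png

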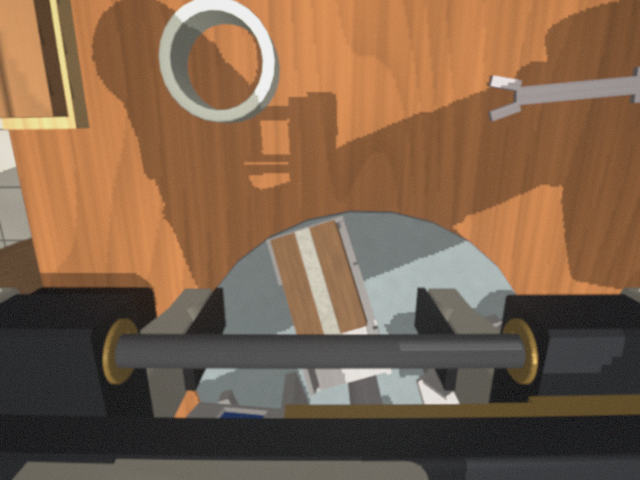

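The scene view shows the base box (blue, grey lid) near px (230,330), the square box near (282,378) and the carousel near (400,250). In the side view the parts box (grey lid) is near (212,288), the pointer tab near (305,312) and the tin near (295,272). Next I'll measure them.

Run:
```python
from h import *
from scipy.optimize import least_squares
S=load('scene0');D=load('side0')
Cs,Cd=cloud(S),cloud(D)
for nm,P,c in(('scene',Cs,S),('side',Cd,D)):
    z=P[...,2]
    # bench check
    b=(abs(z)<.01)&(P[...,0]>.3)&(P[...,0]<.9)&(abs(P[...,1])<.5)
    print(nm,'bench z',np.nanmedian(z[b]))
    # disc z~0.03
    m=(abs(z-.03)<.004)&(np.hypot(P[...,0]-.68,P[...,1]-0.1)<.35)
    m=cv2.erode(m.astype(np.uint8),np.ones((3,3)))>0
    n,l,st,_=cv2.connectedComponentsWithStats(m.astype(np.uint8))
    k=np.argsort(-st[1:,4])[:4]+1
    for i in k:
        q=P[l==i]; print(st[i],q.mean(0).round(3),q.min(0).round(3),q.max(0).round(3))
for cam in('scene','side'):
  for n in('carousel','knob','parts_box','base_box','carousel_foot','tin','carton','tray','square_box','wrench'):
    pass
# list detections on latest pictures
for cam,c in(('scene',S),('side',D)):
  for n in('carousel','parts_box','base_box','carousel_foot'):
    for r in boxes_of(n,cam)[:4]:
        X=(np.array(r['position'])-c['t'])@c['R']; print(cam,n,round(r['score'],2),X.round(3))
for cam in('scene','side'):
  for n in('carousel_foot','base_box','parts_box','carousel'):
    r=cut_out(n,cam)
    np.savez(f'pics/m_{cam}_{n}.npz',m=np.array([x['mask'] for x in r]),s=[x['score'] for x in r])
    print(cam,n,[(round(x['score'],2),x['mask'].sum()) for x in r])
print(get_state()['time_s'])
```

```text
scene bench z 0.00022412476368900843
[ 329  219  139   89 3806] [0.65  0.118 0.03 ] [ 0.468 -0.003  0.026] [0.81  0.306 0.034]
[490 324   3   2   3] [0.917 0.086 0.031] [0.914 0.085 0.03 ] [0.919 0.087 0.032]
[352 226   1   2   2] [0.459 0.227 0.03 ] [0.459 0.226 0.028] [0.459 0.227 0.032]
[470 316   1   1   1] [0.866 0.086 0.03 ] [0.866 0.086 0.03 ] [0.866 0.086 0.03 ]
side bench z -0.0004197288893730914
[ 222  274   64   51 1226] [0.525 0.232 0.03 ] [0.448 0.154 0.026] [0.62  0.333 0.034]
[177 263  27  40 381] [0.723 0.3   0.03 ] [0.662 0.235 0.026] [0.785 0.36  0.034]
[277 243  15  20 123] [0.611 0.04  0.03 ] [0.576 0.004 0.026] [0.652 0.073 0.034]
[286 291  16  16  60] [0.457 0.156 0.029] [0.446 0.122 0.026] [0.469 0.182 0.034]
scene carousel 0.87 [0.654 0.128 0.03 ]
scene carousel 0.65 [ 0.471 -0.275  0.078]
scene parts_box 0.75 [0.286 0.239 0.055]
scene base_box 0.97 [ 0.276 -0.251  0.067]
scene base_box 0.82 [ 0.47  -0.276  0.076]
scene carousel_foot 0.7 [0.402 0.139 0.012]
side carousel 0.78 [0.583 0.198 0.029]
side parts_box 0.75 [0.259 0.29  0.055]
side parts_box 0.71 [0.573 0.314 0.119]
side parts_box 0.44 [ 0.558 -0.431  0.029]
side base_box 0.75 [ 0.437 -0.246  0.059]
side carousel_foot 0.64 [0.408 0.155 0.004]
scene carousel_foot [(0.67, np.int64(164))]
scene base_box [(0.69, np.int64(3207)), (0.63, np.int64(2067)), (0.62, np.int64(156)), (0.57, np.int64(1989)), (0.39, np.int64(1753))]
scene parts_box [(0.95, np.int64(667))]
scene carousel [(0.68, np.int64(8012))]
side carousel_foot [(0.51, np.int64(8246)), (0.5, np.int64(322)), (0.47, np.int64(1020))]
side base_box [(0.71, np.int64(1045))]
side parts_box [(0.89, np.int64(1325)), (0.86, np.int64(1412))]
side carousel [(0.84, np.int64(8096))]
0.95
```

Run:
```python
from h import *
S=load('scene0');D=load('side0')
Cs,Cd=cloud(S),cloud(D)
pts=[]
for P in(Cs,Cd):
    z=P[...,2]; m=(abs(z-.03)<.004)
    n,l,st,_=cv2.connectedComponentsWithStats(cv2.erode(m.astype(np.uint8),np.ones((2,2))))
    for i in range(1,n):
        q=P[l==i]
        if st[i,4]>50 and np.linalg.norm(q.mean(0)[:2]-[.62,.16])<.25: pts.append(q)
q=np.vstack(pts)[:,:2].astype(np.float32)
c,r=cv2.minEnclosingCircle(q); print('disc',c,r)
for p in pts: print(len(p), np.hypot(*(p[:,:2]-c).T).max().round(4))
c=np.array(c)
# robust circle: fixed radius 0.185 fit of hull points
from scipy.optimize import least_squares
h=cv2.convexHull(q)[:,0]; h=h[np.hypot(*(h-c).T)>.176]
s=least_squares(lambda p:np.hypot(*(h-p).T)-.185,c,loss='soft_l1',f_scale=.002); print('fit',s.x,len(h),abs(s.fun).max())
c=s.x
# tab: z 6..14 mm, radius .19-.26
for nm,P in(('scene',Cs),('side',Cd)):
    z=P[...,2]; rr=np.hypot(P[...,0]-c[0],P[...,1]-c[1]); m=(z>.006)&(z<.02)&(rr>.19)&(rr<.262)
    a=np.degrees(np.arctan2(P[...,1]-c[1],P[...,0]-c[0]))
    n,l,st,_=cv2.connectedComponentsWithStats(m.astype(np.uint8))
    for i in range(1,n):
        if st[i,4]>15: print(nm,'tab',st[i],P[l==i].mean(0).round(4),'ang',np.median(a[l==i]).round(2),'rmax',rr[l==i].max().round(4), 'a range',a[l==i].min().round(1),a[l==i].max().round(1))
    # knob
    m=(z>.19)&(z<.24)&(rr<.06); 
    n,l,st,_=cv2.connectedComponentsWithStats(m.astype(np.uint8))
    for i in range(1,n):
        if st[i,4]>15: print(nm,'knob',st[i],P[l==i].mean(0).round(4),P[l==i].min(0).round(3),P[l==i].max(0).round(3),cv2.minAreaRect(P[l==i][:,:2].astype(np.float32)))
# base box lid top: z~0.08
P=Cs;z=P[...,2]
for nm,P in(('scene',Cs),('side',Cd)):
  z=P[...,2]
  m=(abs(z-.08)<.004)&(P[...,0]>.2)&(P[...,0]<.8)&(P[...,1]<-.1)&(P[...,1]>-.4)
  n,l,st,_=cv2.connectedComponentsWithStats(m.astype(np.uint8))
  for i in range(1,n):
    if st[i,4]>100: 
        R=cv2.minAreaRect(P[l==i][:,:2].astype(np.float32)); print(nm,'lid',st[i],np.median(P[l==i][:,2]).round(4),R)
```

```text
disc (0.6249019503593445, 0.1811361461877823) 0.18896344304084778
4550 0.1889
240 0.179
57 0.119
2634 0.1889
fit [0.62734567 0.182082  ] 53 0.004939038291339459
scene tab [312 234  16  12 114] [0.4004 0.1478 0.0105] ang -171.06 rmax 0.2519 a range -178.3 -165.9
scene tab [465 318   7   6  26] [0.8636 0.0871 0.0134] ang -21.93 rmax 0.2618 a range -22.8 -21.3
side tab [211 230   8   6  22] [0.856  0.1002 0.015 ] ang -19.94 rmax 0.2514 a range -22.4 -16.4
side tab [166 254  14   9  47] [0.8572 0.2622 0.0131] ang 19.8 rmax 0.2602 a range 14.3 22.2
side tab [299 307  19  13 113] [0.3952 0.1524 0.0108] ang -172.99 rmax 0.2517 a range -178.2 -165.3
side knob [224 208  24  29 420] [0.6202 0.1885 0.2203] [0.602 0.14  0.19 ] [0.65  0.228 0.236] ((0.6241569519042969, 0.18395861983299255), (0.028396496549248695, 0.09149323403835297), 15.936626434326172)
scene lid [151 271  52  24 757] 0.0802 ((0.2654607892036438, -0.24111148715019226), (0.12012902647256851, 0.05916440114378929), 45.06556701660156)
scene lid [ 204  300   47   46 1011] 0.0805 ((0.45046427845954895, -0.2648085355758667), (0.05548299849033356, 0.1265667974948883), 67.84991455078125)
scene lid [ 247  342   68   55 1798] 0.0799 ((0.6212976574897766, -0.29467418789863586), (0.09073010087013245, 0.10220988094806671), 88.95639038085938)
side lid [332 182  40  23 411] 0.0795 ((0.6207758784294128, -0.2962028384208679), (0.0944792628288269, 0.10765941441059113), 88.669189453125)
side lid [372 205  31  26 347] 0.0795 ((0.4488983154296875, -0.2631955146789551), (0.05837389454245567, 0.12495105713605881), 67.6272964477539)
```

Run:
```python
import cv2
a=cv2.imread('pics/scene0.png')[170:370,180:500];b=cv2.imread('pics/side0.png')[210:340,160:330]
cv2.imwrite('pics/c1.png',cv2.resize(a,None,fx=2.5,fy=2.5,interpolation=2));cv2.imwrite('pics/c2.png',cv2.resize(b,None,fx=4.5,fy=4.5,interpolation=2))
```

```text
(no output)
```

View pics/c1.png

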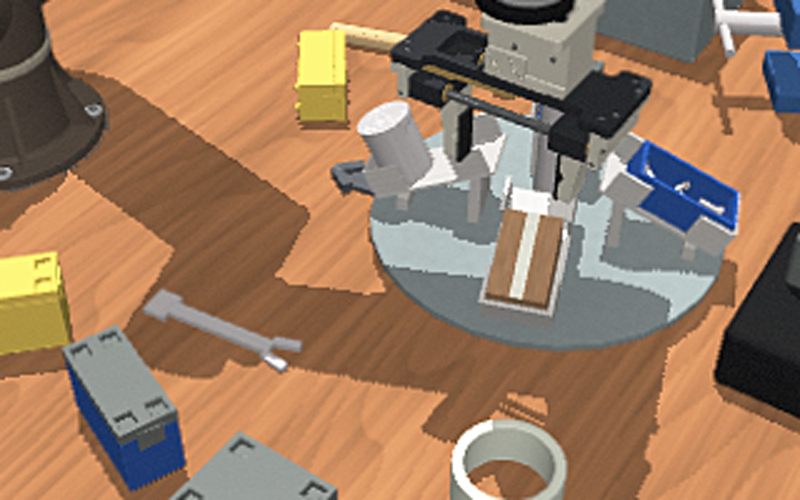

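View pics/c2.png

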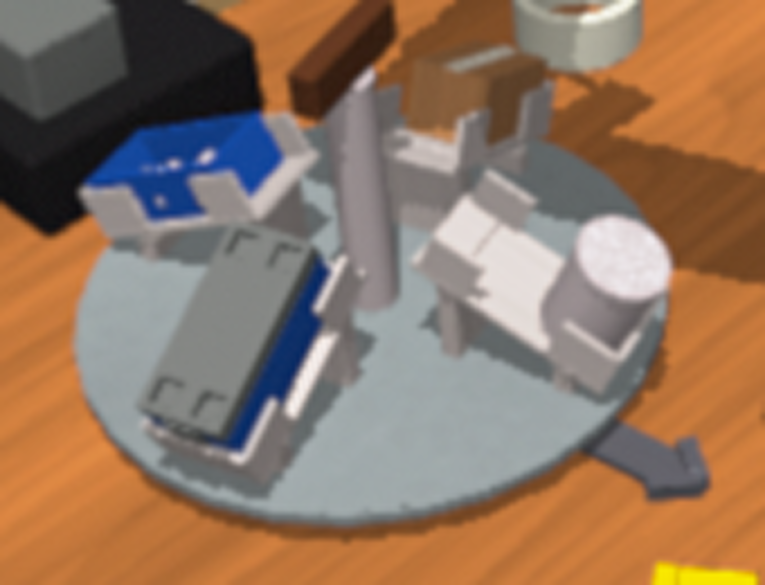

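Run:
```python
from h import *
S=load('scene0');D=load('side0')
Cs,Cd=cloud(S),cloud(D)
P=Cd; c=np.array([.626,.182])
z=P[...,2]; rr=np.hypot(P[...,0]-c[0],P[...,1]-c[1])
m=(z>.226)&(z<.24)&(rr<.06); q=P[m]; print(len(q),cv2.minAreaRect(q[:,:2].astype(np.float32)))
m=(z>.2)&(z<.24)&(rr<.06); q=P[m]; w,V=np.linalg.eigh(np.cov(q[:,:2].T)); print(len(q),q.mean(0),np.degrees(np.arctan2(V[1,1],V[0,1])))
# parts box mask
mm=np.load('pics/m_side_parts_box.npz'); 
for k in range(len(mm['m'])):
    M=mm['m'][k]; q=P[M]; q=q[~np.isnan(q[:,0])]; print(q.mean(0))
    if q.mean(0)[0]<.45: continue
    # lid grey
    im=D['im'].astype(int); g=M&(im.max(2)-im.min(2)<30)
    q=P[g]; 
    # plane ransac
    best=0;rng=np.random.default_rng(0)
    for _ in range(300):
        a=q[rng.choice(len(q),3,False)]; n=np.cross(a[1]-a[0],a[2]-a[0]); n/=np.linalg.norm(n)+1e-12
        i=abs((q-a[0])@n)<.002
        if i.sum()>best: best=i.sum();bi=i
    L=q[bi]; u,s,vt=np.linalg.svd(L-L.mean(0)); n=vt[2]*np.sign(vt[2][2]); print('lid n',n,'tilt',np.degrees(np.arccos(n[2])),'az',np.degrees(np.arctan2(n[1],n[0])),best)
    # rect in plane
    az=np.arctan2(n[1],n[0]); e2=np.array([-np.sin(az),np.cos(az),0]); e1=np.cross(e2,n)
    X=np.c_[(L-L.mean(0))@e1,(L-L.mean(0))@e2].astype(np.float32); r=cv2.minAreaRect(X);print(r, 'e1',e1)
    cc=L.mean(0)+e1*r[0][0]+e2*r[0][1]; print('lid centre',cc, 'az from axis',np.degrees(np.arctan2(cc[1]-c[1],cc[0]-c[0])),np.linalg.norm(cc[:2]-c))
# tab
for P in(Cs,Cd):
    z=P[...,2]; a=np.degrees(np.arctan2(P[...,1]-c[1],P[...,0]-c[0])); rr=np.hypot(P[...,0]-c[0],P[...,1]-c[1])
    m=(z>.007)&(z<.016)&(rr>.192)&(rr<.262)&(abs(abs(a)-172)<14); q=P[m]
    w,V=np.linalg.eigh(np.cov(q[:,:2].T)); print('tab',q.mean(0),np.degrees(np.arctan2(V[1,1],V[0,1])),np.degrees(np.arctan2(q.mean(0)[1]-c[1],q.mean(0)[0]-c[0])))
# wrench & obstacles: bench objects map
for P in (Cs,):
    z=P[...,2]; m=(z>.003)&(z<.3)&(P[...,0]>.3)&(P[...,0]<.85)&(P[...,1]>-.5)&(P[...,1]<.15)
    g=np.zeros((22,26))
    for x,y,h in P[m]: 
        i=int((x-.3)/.025);j=int((y+.5)/.025); g[i,j]=max(g[i,j],h)
    print('y from -.5 step .025');
    for i in range(22): print('%.3f'%(.3+.025*i),' '.join('%3d'%(v*1000) if v else '  .' for v in g[i]))
```

```text
192 ((0.6265877485275269, 0.18462496995925903), (0.023677650839090347, 0.09168478846549988), 17.351816177368164)
393 [0.62056472 0.18868041 0.22204042] 106.06785513366177
[0.5770513  0.31575556 0.11919694]
lid n [-0.12163723  0.41228196  0.90289976] tilt 25.45811564326875 az 106.43785609579749 530
((-0.0004802681505680084, -0.0004988592118024826), (0.12432604283094406, 0.05748886615037918), 1.359727382659912) e1 [-0.25549826  0.86599573 -0.42985117]
lid centre [0.58203205 0.31969988 0.12643369] az from axis 107.70842686814193 0.14454908632957517
[0.26191252 0.28470044 0.04515264]
tab [0.39950261 0.14777772 0.01113751] 119.99541330254135 -171.4079717860984
tab [0.39712428 0.15288212 0.01087291] 89.08551278217706 -172.74970160013856
y from -.5 step .025
0.300   3   4   3   4   3   3   5   3   4   4  82  83  81   3   3   3   5   3   3   3   3   3   3   3   6   5
0.325   5   4   .   4   4   3   4   .   3   3   3  81   .   .   4   4   5   5   .   4   4   6   5   4   4   5
0.350   4   .   .   .   6   4   5   .   3   4   3   .   .   3  11   9   4   4   3   4   3   3   4   5   4   3
0.375  8
[... 1381 characters left out ...]
   5   3   5  94 104 118 127 129 125 105
0.700   .   3   4   4   3   4   3   4   4   3   4   6   .  48  49  48   .   4 299 273 101 113  70  33  33  36
0.725   .   .   3   3   3   3   4   .   4   3   4   4  44  49  43  46  47   4 299 273 266  32  35  33  32  32
0.750   .   .   3   3   4   3   .   4   3   4   4   3  46  47   3   3  48   3 299 299 299 298  33  33  33  33
0.775   .   .   .   4   3   4   4   3   5   4   4   3  44  48  46  48  49   4   4   4   3   4  32  33  35  33
0.800   .   .   .   .   3   3   3   4   4   4   4   5   4  46  48  47   4   4   4   3   4   3   4   4  33  33
0.825   .   .   .   .   3   4   3   4   3   3   4   3   4   3   4   3   4   4   6   3   3   5   4   3   4   4
```

Request:
apply_moves --commands '[{"grip": 0,"slide": [0,0,-0.06],"roll": 0},{"grip": 0,"slide": [-0.05,0.015,-0.063],"roll": -7},{"grip": 0,"slide": [-0.105,0.03,-0.063],"roll": -16.7},{"grip": 0,"slide": [-0.16,0.045,-0.063],"roll": -16.7},{"grip": 0,"slide": [-0.183,0.049,-0.063],"roll": -16.7}]'

```text
time_s: 1.58
tcp_pos: [0.6251, 0.1856, 0.2604]
eef_rot: [-180.0, 0.0, -73.2]
contact_force: [0.5, -1.6, 0.2]
gripper_width: 0.088
```

Run:
```python
from h import *
s=get_state();print(s['time_s'],s['tcp_pos'],s['eef_rot'],s['joints'])
snap('wrist','wrist1')
```

```text
1.575 [0.6250956  0.18562567 0.2604049 ] [-1.79975132e+02  2.24566468e-02 -7.31690740e+01] [ 3.36355903e+01  1.66190978e+01  3.22704115e+00 -1.47099927e-02
 -7.65776457e+01 -1.68012583e+01]
```

View pics/wrist1.png

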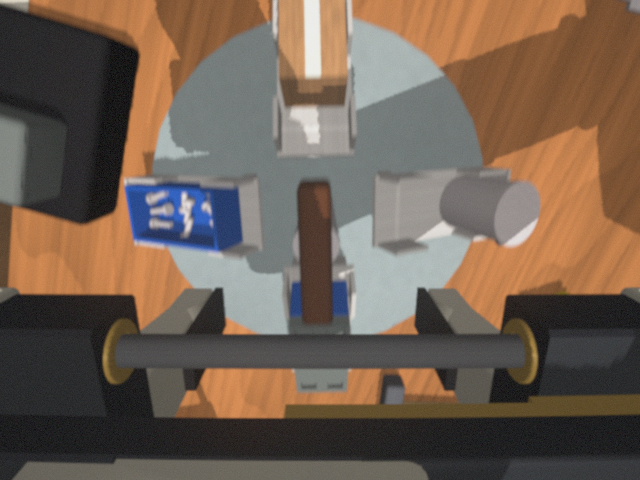

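The bar runs from px (315,182) to (317,322), aligned with the tool. The parts box is below it near (320,340), the tin is at (490,210) and the tray at (180,215). I'll use this view to refine the bar centre.

Run:
```python
from h import *
W=load('wrist1'); P=cloud(W); z=P[...,2]; v,u=np.mgrid[0:480,0:640]
m=(z>.22)&(z<.245)&(abs(u-316)<40)&(v<330); q=P[m]
print(m.sum(),np.median(q[:,2]),cv2.minAreaRect(q[:,:2].astype(np.float32)),q[:,:2].min(0),q[:,:2].max(0))
m=(abs(z-.03)<.003)&(v<270); q=P[m]; print(len(q))
from scipy.optimize import least_squares
h=cv2.convexHull(q[:,:2].astype(np.float32))[:,0]
h=h[np.hypot(*(h-[.626,.183]).T)>.178];s=least_squares(lambda p:np.hypot(*(h-p).T)-.185,[.626,.183],loss='soft_l1',f_scale=.002);print(s.x,len(h),abs(s.fun).max())
```

```text
4658 0.23190459476969272 ((0.6297444105148315, 0.1818923056125641), (0.02004934847354889, 0.08952182531356812), 18.128063201904297) [0.60738067 0.13733508] [0.651985   0.22658512]
41090
[0.63040421 0.18257417] 27 0.0678159315238046
```

Request:
apply_moves --commands '[{"grip": 0,"slide": [0.003,-0.0025,0.03],"roll": -1.4},{"grip": 0,"slide": [0.003,-0.0025,0.06],"roll": -1.4},{"grip": 0,"slide": [0.003,-0.0025,0.062],"roll": -1.4},{"grip": 0.5,"slide": [0.003,-0.0025,0.062],"roll": -1.4},{"grip": 1,"slide": [0.003,-0.0025,0.062],"roll": -1.4}]' --grip_force 25

```text
time_s: 2.25
tcp_pos: [0.6301, 0.1809, 0.1998]
eef_rot: [-179.9, 0.0, -71.9]
contact_force: [-0.3, 0.7, -0.5]
gripper_width: 0.0731
```

Request:
apply_moves --commands '[{"grip": 1,"slide": [0,0,0],"roll": 0},{"grip": 1,"slide": [0,0,0],"roll": 0}]'

```text
time_s: 2.5
tcp_pos: [0.6294, 0.1809, 0.1988]
eef_rot: [-179.9, 0.0, -71.9]
contact_force: [-0.1, 0.2, -0.7]
gripper_width: 0.0533
```

Request:
apply_moves --commands '[{"grip": 1,"slide": [0,0,0],"roll": 0},{"grip": 1,"slide": [0,0,0],"roll": 0},{"grip": 1,"slide": [0,0,0],"roll": 0},{"grip": 1,"slide": [0,0,0],"roll": 0}]'

```text
time_s: 3.0
tcp_pos: [0.6292, 0.1808, 0.1981]
eef_rot: [180.0, -0.0, -71.9]
contact_force: [-0.2, -0.7, 1.4]
gripper_width: 0.0195
```

Request:
apply_moves --commands '[{"grip": 1,"slide": [0,0,0],"roll": -2},{"grip": 1,"slide": [0,0,0],"roll": -6},{"grip": 1,"slide": [0,0,0],"roll": -11},{"grip": 1,"slide": [0,0,0],"roll": -16},{"grip": 1,"slide": [0,0,0],"roll": -21}]'

```text
time_s: 3.62
tcp_pos: [0.6297, 0.1811, 0.1981]
eef_rot: [-179.9, -0.0, -50.7]
contact_force: [1.6, 0.9, -0.7]
gripper_width: 0.0195
```

Request:
apply_moves --commands '[{"grip": 1,"slide": [0,0,0],"roll": -5},{"grip": 1,"slide": [0,0,0],"roll": -10},{"grip": 1,"slide": [0,0,0],"roll": -15},{"grip": 1,"slide": [0,0,0],"roll": -20},{"grip": 1,"slide": [0,0,0],"roll": -25}]'

```text
time_s: 4.25
tcp_pos: [0.6301, 0.1816, 0.1981]
eef_rot: [-179.9, -0.1, -25.7]
contact_force: [3.7, 2.0, -2.4]
gripper_width: 0.0197
```

Run:
```python
from h import *
s=get_state();print(s)
snap('wrist','wrist2')
```

```text
{'time_s': 4.25, 'joints': array([ 3.30750207e+01,  1.86501637e+01, -1.96279904e+00, -1.04054943e-02,
       -6.92714016e+01,  3.12660750e+01]), 'qd': array([ 2.44179064e-02, -5.44109859e-03, -1.18062531e-03,  3.83732072e-02,
        3.28542798e-02,  3.96979498e+01]), 'joint_torque': array([ -0.6115379 , -56.97992921,  28.10219407,   7.19949827,
        -1.31517202,  -0.88972718]), 'tcp_pos': array([0.63013008, 0.18157777, 0.19812453]), 'eef_rot': array([-1.79896104e+02, -5.16913439e-02, -2.56626243e+01]), 'contact_force': array([ 3.73563213,  1.95279458, -2.37046354]), 'moment': array([ 0.74155758, -1.0180786 , -0.19458592]), 'gripper_width': 0.01972310026357927}
```

View pics/wrist2.png

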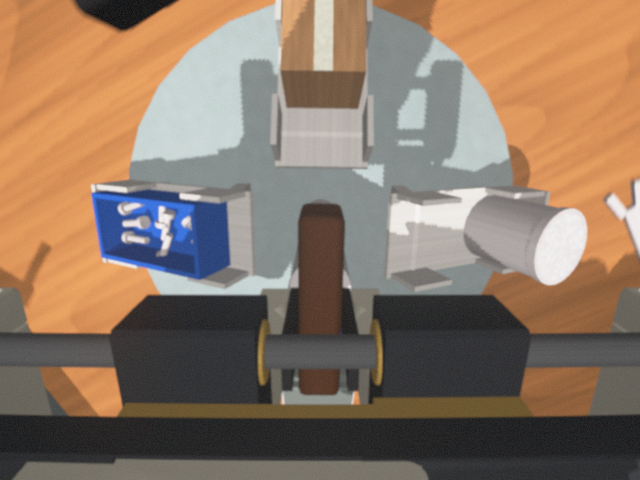

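The carousel turns with the tool: the bar sits straight at px (320,205–390) and the loads are still in place. I'll finish the turn.

Request:
apply_moves --commands '[{"grip": 1,"slide": [0,0,0],"roll": -5},{"grip": 1,"slide": [0,0,0],"roll": -10},{"grip": 1,"slide": [0,0,0],"roll": -15},{"grip": 1,"slide": [0,0,0],"roll": -20},{"grip": 1,"slide": [0,0,0],"roll": -25}]'

```text
time_s: 4.92
tcp_pos: [0.6303, 0.1822, 0.1981]
eef_rot: [-179.9, -0.1, -0.8]
contact_force: [3.4, 5.7, -2.3]
gripper_width: 0.0194
```

Request:
apply_moves --commands '[{"grip": 1,"slide": [0,0,0],"roll": -4},{"grip": 1,"slide": [0,0,0],"roll": -7},{"grip": 1,"slide": [0,0,0],"roll": -9},{"grip": 1,"slide": [0,0,0],"roll": -9},{"grip": 1,"slide": [0,0,0],"roll": -9}]'

```text
time_s: 5.55
tcp_pos: [0.6303, 0.1825, 0.1982]
eef_rot: [-179.9, -0.1, 8.1]
contact_force: [2.6, 4.7, -2.9]
gripper_width: 0.0191
```

Request:
apply_moves --commands '[{"grip": 0.4,"slide": [0,0,0],"roll": 0},{"grip": 0,"slide": [0,0,0],"roll": 0},{"grip": 0,"slide": [0,0,0],"roll": 0},{"grip": 0,"slide": [0,0,0],"roll": 0},{"grip": 0,"slide": [0,0,0],"roll": 0}]'

```text
time_s: 6.18
tcp_pos: [0.6292, 0.1807, 0.1982]
eef_rot: [180.0, 0.0, 8.1]
contact_force: [-0.1, 0.0, -0.3]
gripper_width: 0.0639
```

Request:
apply_moves --commands '[{"grip": 0,"slide": [0,0,-0.04],"roll": 0},{"grip": 0,"slide": [0,0,-0.1],"roll": 0},{"grip": 0,"slide": [-0.04,0,-0.12],"roll": 0},{"grip": 0,"slide": [-0.1,0,-0.12],"roll": 0},{"grip": 0,"slide": [-0.16,0,-0.12],"roll": 0}]'

```text
time_s: 6.8
tcp_pos: [0.4694, 0.1578, 0.3181]
eef_rot: [-180.0, -0.0, 8.1]
contact_force: [-0.8, 0.9, 2.0]
gripper_width: 0.0877
```

Request:
apply_moves --commands '[{"grip": 0,"slide": [-0.05,0,0],"roll": 0},{"grip": 0,"slide": [-0.05,0,0],"roll": 0}]'

```text
time_s: 7.05
tcp_pos: [0.4191, 0.1505, 0.3197]
eef_rot: [-179.9, -0.2, 8.2]
contact_force: [1.3, 0.5, 0.2]
gripper_width: 0.0877
```

Run:
```python
from h import *
s=get_state();print(s['time_s'],s['tcp_pos'],s['eef_rot'],s['joints'])
for c in('wrist','side'):snap(c,c+'3')
r=cut_out('parts_box','wrist'); print([(x['score'],x['mask'].sum()) for x in r])
np.savez('pics/m_w3.npz',m=np.array([x['mask'] for x in r]))
r=cut_out('parts_box','side'); print([(x['score'],x['mask'].sum()) for x in r])
np.savez('pics/m_s3.npz',m=np.array([x['mask'] for x in r]))
```

```text
7.05 [0.41905163 0.15053084 0.31974374] [-1.79855467e+02 -1.70726920e-01  8.19927709e+00] [ 4.52618496e+01 -5.52523202e+00 -1.42573754e+01 -1.25931898e-02
 -8.10445125e+01  5.29395789e+01]
[(0.79, np.int64(7576)), (0.59, np.int64(3103))]
[(0.66, np.int64(1245))]
```

View pics/wrist3.png

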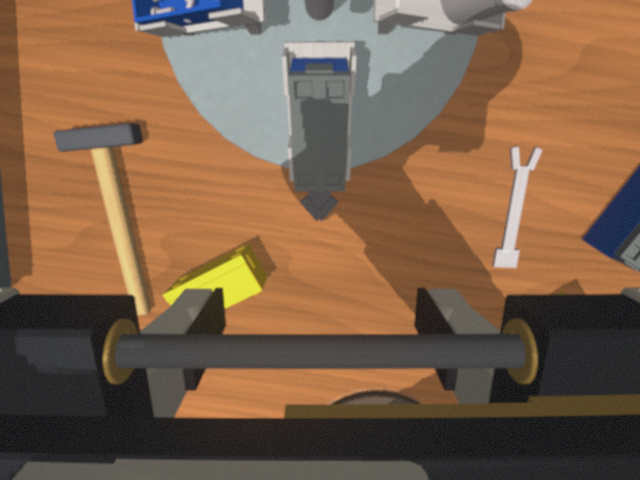

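View pics/side3.png

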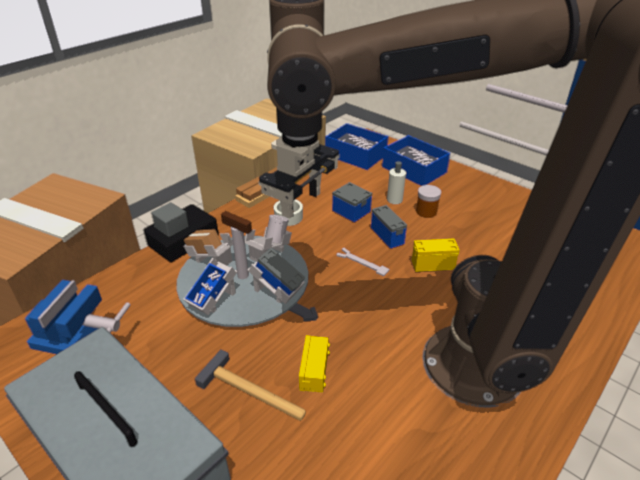

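The box's grey lid, px (290–350, 75–190), lies straight over the pointer arrow at (320,205), and the other containers are seated. Next I'll measure the lid pose.

```bash
cat >> h.py <<'E'
def lidfit(q,seed=0,tol=.002):
    rng=np.random.default_rng(seed);best=0
    for _ in range(400):
        a=q[rng.choice(len(q),3,False)]; n=np.cross(a[1]-a[0],a[2]-a[0]); n/=np.linalg.norm(n)+1e-12
        i=abs((q-a[0])@n)<tol
        if i.sum()>best: best=i.sum();bi=i
    L=q[bi]; L0=L.mean(0); u,s,vt=np.linalg.svd(L-L0,full_matrices=False); n=vt[2]*np.sign(vt[2][2])
    return L,L0,n
E
python3 - <<'E'
from h import *
W=load('wrist3'); P=cloud(W); v,u=np.mgrid[0:480,0:640]
im=W['im'].astype(int)
M=(u>283)&(u<356)&(v>55)&(v<200)&(P[...,2]>.085)&(im.max(2)-im.min(2)<25)
q=P[M]; L,L0,n=lidfit(q)
az=np.arctan2(n[1],n[0]); print('n',n,'tilt',np.degrees(np.arccos(n[2])),'az',np.degrees(az),len(L),len(q))
e2=np.array([-np.sin(az),np.cos(az),0]); e1=np.cross(e2,n)
X=np.c_[(L-L0)@e1,(L-L0)@e2].astype(np.float32)
# trim outliers
n_,=[1]
r=cv2.minAreaRect(X); print(r,np.percentile(X,[1,99],axis=0))
p=np.percentile(X,[1,99],axis=0).mean(0); cc=L0+e1*p[0]+e2*p[1]; print('lid centre',cc,'box centre',cc-.03*n)
# wall rim points vs pocket
ax=np.array([.6295,.1815]); print('az lid from axis',np.degrees(np.arctan2(*(cc[:2]-ax)[::-1])), np.linalg.norm(cc[:2]-ax))
# tab
M=(v>195)&(v<222)&(u>298)&(u<340)&(P[...,2]>.006)&(P[...,2]<.02); t=P[M].mean(0); print('tab',t,np.degrees(np.arctan2(*(t[:2]-ax)[::-1])))
E
```

```text
n [-0.42191584 -0.06224652  0.90449566] tilt 25.244557622187937 az -171.60752122066637 5597 7647
((0.005815126001834869, -5.866028368473053e-05), (0.12104658037424088, 0.05428548529744148), 0.06223038583993912) [[-0.05392647 -0.02665692]
 [ 0.06421711  0.02649017]]
lid centre [0.48802688 0.16172802 0.12808095] box centre [0.50068436 0.16359541 0.10094608]
az lid from axis -172.04399624149826 0.1428480818211056
tab [0.39890716 0.14993273 0.01091   ] -172.20488193435028
```

Request:
apply_moves --commands '[{"grip": 0,"slide": [0.05,0,0],"roll": 0},{"grip": 0,"slide": [0.08,-0.001,0.04],"roll": 0},{"grip": 0,"slide": [0.08,-0.001,0.1],"roll": 0},{"grip": 0,"slide": [0.08,-0.001,0.13],"roll": 0},{"grip": 0,"slide": [0.08,-0.001,0.16],"roll": 0}]'

```text
time_s: 7.88
tcp_pos: [0.501, 0.163, 0.1556]
eef_rot: [179.9, 0.1, 8.0]
contact_force: [0.2, 0.3, 0.3]
gripper_width: 0.0877
```

Request:
apply_moves --commands '[{"grip": 0,"slide": [0,0,0.025],"roll": 0},{"grip": 0,"slide": [0,0,0.045],"roll": 0},{"grip": 0,"slide": [0,0,0.06],"roll": 0},{"grip": 0,"slide": [0,0,0.064],"roll": 0},{"grip": 0,"slide": [0,0,0.064],"roll": 0}]'

```text
time_s: 8.5
tcp_pos: [0.5007, 0.1635, 0.0941]
eef_rot: [180.0, 0.0, 8.1]
contact_force: [-0.3, 0.2, 0.6]
gripper_width: 0.0878
```

Run:
```python
from h import *
s=get_state();print(s['time_s'],s['tcp_pos'],s['eef_rot'],s['contact_force'])
for c in('wrist','side'):snap(c,c+'4')
a=cv2.imread('pics/side4.png')[200:340,160:360];cv2.imwrite('pics/c4.png',cv2.resize(a,None,fx=4,fy=4,interpolation=2))
```

```text
8.5 [0.50074885 0.16351124 0.09414952] [1.79981713e+02 1.02030810e-02 8.09264867e+00] [-0.31103012  0.20825303  0.56510752]
```

View pics/c4.png

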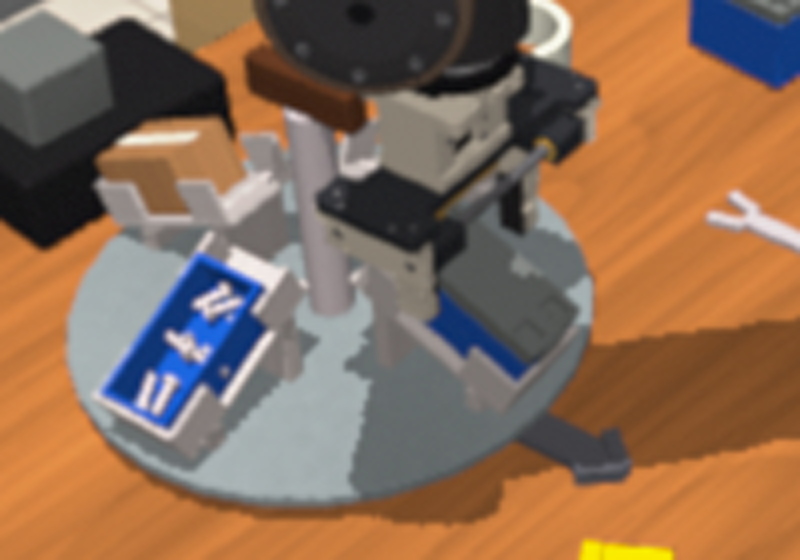

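View pics/wrist4.png

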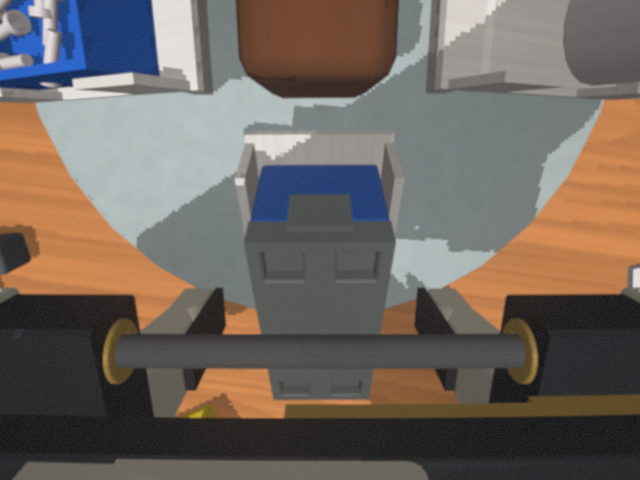

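The box is centred between the open fingers, px x 250–390 in the wrist view, and clear of the pocket walls. I'll close on it.

Request:
apply_moves --commands '[{"grip": 1,"slide": [0,0,0],"roll": 0},{"grip": 1,"slide": [0,0,0],"roll": 0},{"grip": 1,"slide": [0,0,0],"roll": 0},{"grip": 1,"slide": [0,0,0],"roll": 0},{"grip": 1,"slide": [0,0,0],"roll": 0}]' --grip_force 25

```text
time_s: 9.22
tcp_pos: [0.5003, 0.1635, 0.0942]
eef_rot: [-180.0, 0.0, 8.1]
contact_force: [-0.3, 0.2, 0.7]
gripper_width: 0.0534
```

Request:
apply_moves --commands '[{"grip": 1,"slide": [0,0,0],"roll": 0},{"grip": 1,"slide": [0,0,-0.004],"roll": 0},{"grip": 1,"slide": [0,0,-0.012],"roll": 0},{"grip": 1,"slide": [0,0,-0.022],"roll": 0},{"grip": 1,"slide": [0,0,-0.035],"roll": 0}]'

```text
time_s: 9.85
tcp_pos: [0.5003, 0.1635, 0.1299]
eef_rot: [180.0, 0.0, 8.1]
contact_force: [-0.0, 0.2, -3.3]
gripper_width: 0.0538
```

Request:
apply_moves --commands '[{"grip": 1,"slide": [0,0,-0.025],"roll": 0},{"grip": 1,"slide": [0,0,-0.06],"roll": 0},{"grip": 1,"slide": [0,0,-0.095],"roll": 0},{"grip": 1,"slide": [0,0,-0.12],"roll": 0},{"grip": 1,"slide": [0,0,-0.12],"roll": 0}]'

```text
time_s: 10.48
tcp_pos: [0.5014, 0.1641, 0.2519]
eef_rot: [-179.9, -0.3, 8.1]
contact_force: [-0.3, -0.2, -5.1]
gripper_width: 0.0537
```

Run:
```python
from h import *
s=get_state();print(s['time_s'],s['tcp_pos'],s['eef_rot'],s['contact_force'],s['gripper_width'])
for c in('scene','side'):snap(c,c+'5')
a=cv2.imread('pics/side5.png')[120:340,160:440];cv2.imwrite('pics/c5.png',cv2.resize(a,None,fx=2.7,fy=2.7,interpolation=2))
a=cv2.imread('pics/scene5.png')[100:370,180:530];cv2.imwrite('pics/c5b.png',cv2.resize(a,None,fx=2.2,fy=2.2,interpolation=2))
```

```text
10.475 [0.50144352 0.16410639 0.2518604 ] [-179.87664255   -0.25686041    8.10938021] [-0.29415511 -0.19625617 -5.14320398] 0.05368248268028381
```

View pics/c5.png

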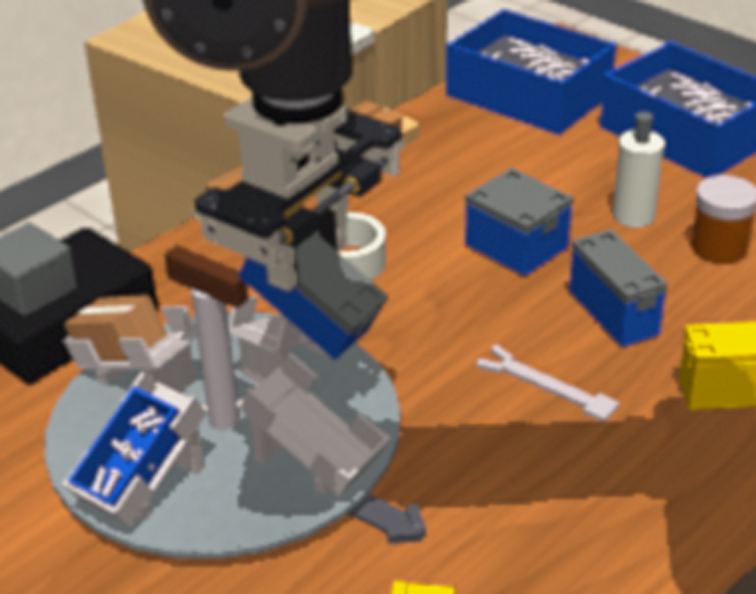

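View pics/c5b.png

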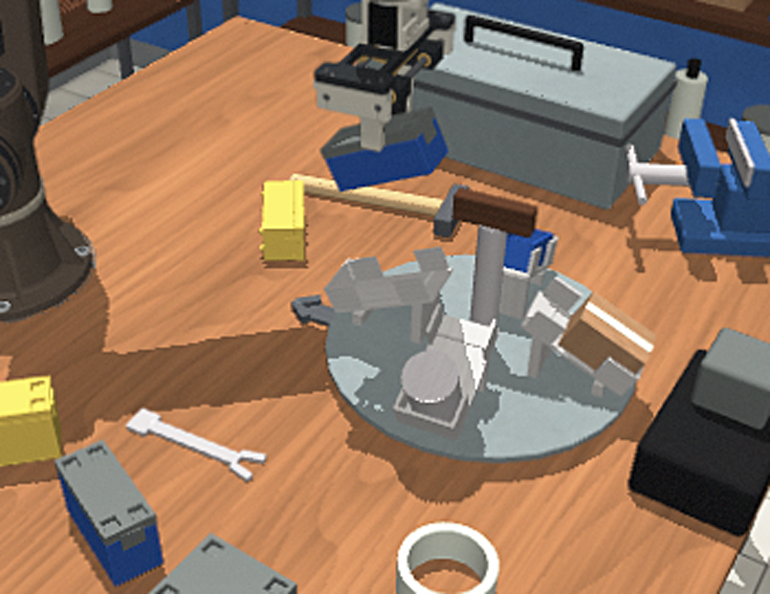

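The box came out cleanly and is held leaning about 25°; the pocket stays at the pointer and the other containers are seated. I'll level the box against a clear patch of bench at about (0.585, -0.115).

Request:
apply_moves --commands '[{"grip": 1,"slide": [0.005,0.03,0],"roll": 0},{"grip": 1,"slide": [0.013,0.08,0],"roll": 0},{"grip": 1,"slide": [0.02,0.135,0],"roll": 0},{"grip": 1,"slide": [0.028,0.19,0],"roll": 0},{"grip": 1,"slide": [0.036,0.24,0],"roll": 0}]'

```text
time_s: 11.2
tcp_pos: [0.5693, -0.0709, 0.2475]
eef_rot: [-180.0, 0.1, 8.1]
contact_force: [0.9, 1.2, -3.4]
gripper_width: 0.0536
```

Request:
apply_moves --commands '[{"grip": 1,"slide": [0.008,0.04,0.01],"roll": 0},{"grip": 1,"slide": [0.008,0.048,0.05],"roll": 0},{"grip": 1,"slide": [0.008,0.048,0.1],"roll": 0},{"grip": 1,"slide": [0.008,0.048,0.14],"roll": 0},{"grip": 1,"slide": [0.008,0.048,0.16],"roll": 0}]'

```text
time_s: 11.82
tcp_pos: [0.5816, -0.1157, 0.0848]
eef_rot: [-180.0, 0.4, 8.1]
contact_force: [0.7, 0.9, -2.6]
gripper_width: 0.0539
```

Request:
apply_moves --commands '[{"grip": 1,"slide": [0,0,0.015],"roll": 0},{"grip": 1,"slide": [0,0,0.025],"roll": 0},{"grip": 1,"slide": [0,0,0.025],"roll": 0}]'

```text
time_s: 12.2
tcp_pos: [0.5842, -0.1154, 0.0636]
eef_rot: [-180.0, 0.1, 8.1]
contact_force: [0.3, -0.7, -3.1]
gripper_width: 0.0535
```

Run:
```python
from h import *
s=get_state();print(s['time_s'],s['tcp_pos'],s['eef_rot'],s['contact_force'],s['gripper_width'])
snap('scene','scene6')
a=cv2.imread('pics/scene6.png')[150:450,180:530];cv2.imwrite('pics/c6.png',cv2.resize(a,None,fx=2,fy=2,interpolation=2))
```

```text
12.2 [ 0.58416499 -0.11541111  0.06360889] [-1.79995721e+02  6.32033415e-02  8.10369413e+00] [ 0.27644402 -0.70091654 -3.09021109] 0.053508966261851865
```

View pics/c6.png

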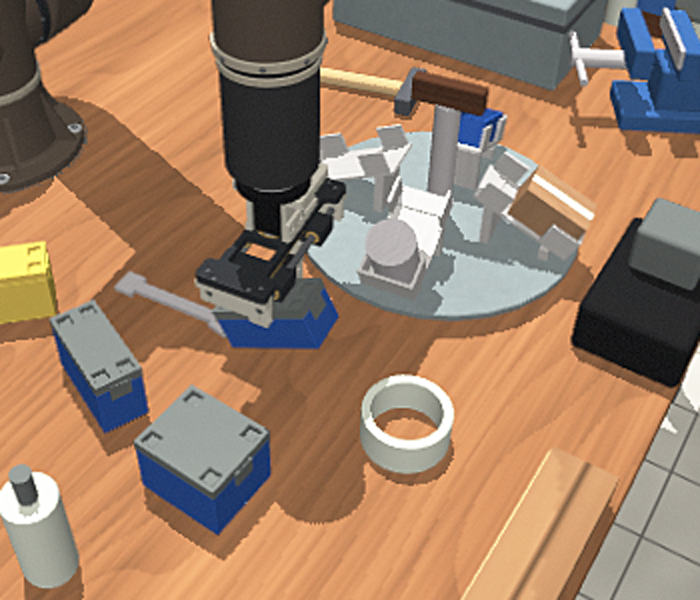

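The low end is close to the wrench tip, near px (220,325) in this crop, so I'll shift 20 mm away from it before lowering.

Request:
apply_moves --commands '[{"grip": 1,"slide": [0.019,0.008,0],"roll": 0},{"grip": 1,"slide": [0.019,0.008,0],"roll": 0},{"grip": 1,"slide": [0.019,0.008,0.008],"roll": 0},{"grip": 1,"slide": [0.019,0.008,0.014],"roll": 0},{"grip": 1,"slide": [0.019,0.008,0.018],"roll": 0}]' --grip_force 15

```text
time_s: 12.88
tcp_pos: [0.6039, -0.1206, 0.0456]
eef_rot: [-180.0, 0.0, 8.1]
contact_force: [0.6, -0.3, -3.3]
gripper_width: 0.0539
```

Request:
apply_moves --commands '[{"grip": 1,"slide": [0,0,0.003],"roll": 0},{"grip": 1,"slide": [0,0,0.006],"roll": 0},{"grip": 1,"slide": [0,0,0.009],"roll": 0},{"grip": 1,"slide": [0,0,0.012],"roll": 0}]' --grip_force 12

```text
time_s: 13.38
tcp_pos: [0.6101, -0.1203, 0.0375]
eef_rot: [179.9, -0.6, 8.2]
contact_force: [6.8, 2.9, 12.3]
gripper_width: 0.0537
```

Run:
```python
from h import *
s=get_state();print(s['time_s'],s['tcp_pos'],s['contact_force'],s['moment'])
snap('scene','scene7')
a=cv2.imread('pics/scene7.png')[200:400,240:460];cv2.imwrite('pics/c7.png',cv2.resize(a,None,fx=3,fy=3,interpolation=2))
```

```text
13.375 [ 0.61006055 -0.12032893  0.03747832] [ 6.77416514  2.85858066 12.32202391] [ 0.89074601 -2.50421849 -0.0668944 ]
```

View pics/c7.png

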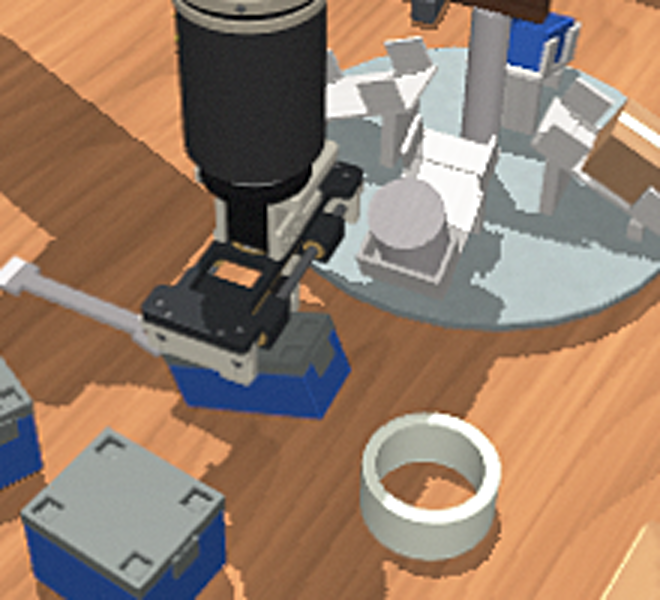

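Request:
apply_moves --commands '[{"grip": 1,"slide": [0,0,0],"roll": 0},{"grip": 1,"slide": [0,0,0.001],"roll": 0},{"grip": 1,"slide": [0,0,0.002],"roll": 0},{"grip": 1,"slide": [0,0,0.003],"roll": 0}]' --grip_force 5

```text
time_s: 13.92
tcp_pos: [0.6088, -0.1204, 0.0338]
eef_rot: [179.9, -0.5, 8.2]
contact_force: [4.4, 1.2, 5.9]
gripper_width: 0.0541
```

Force fell from 12 to 6 N, so the box is pivoting. I'll keep lowering to the level height at TCP z ≈ 0.022.

Request:
apply_moves --commands '[{"grip": 1,"slide": [0,0,0.002],"roll": 0},{"grip": 1,"slide": [0,0,0.004],"roll": 0},{"grip": 1,"slide": [0,0,0.006],"roll": 0},{"grip": 1,"slide": [0,0,0.008],"roll": 0},{"grip": 1,"slide": [0,0,0.009],"roll": 0}]' --grip_force 4

```text
time_s: 14.55
tcp_pos: [0.6046, -0.1208, 0.0221]
eef_rot: [180.0, -0.0, 8.1]
contact_force: [4.8, -0.4, 3.7]
gripper_width: 0.0541
```

Run:
```python
from h import *
s=get_state();print(s['time_s'],s['tcp_pos'],s['contact_force'],s['moment'])
snap('scene','scene8')
a=cv2.imread('pics/scene8.png')[200:400,240:460];cv2.imwrite('pics/c8.png',cv2.resize(a,None,fx=3,fy=3,interpolation=2))
```

```text
14.55 [ 0.6046249  -0.12077049  0.02205632] [ 4.8349268  -0.43253347  3.65842219] [-0.1242899  -1.69661526  0.01862177]
```

View pics/c8.png

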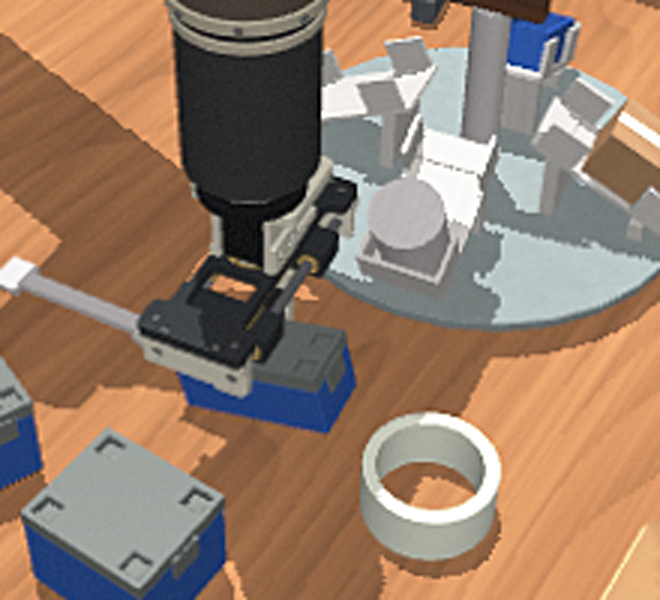

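Run:
```python
from h import *
W=load('scene8'); P=cloud(W); v,u=np.mgrid[0:480,0:640]; im=W['im'].astype(int)
M=(u>325)&(u<358)&(v>306)&(v<335)&(P[...,2]>.03)&(P[...,2]<.09)&(im.max(2)-im.min(2)<30)&(P[...,0]>.6)
q=P[M]; L,L0,n=lidfit(q); print(len(q),len(L),L0,n,np.degrees(np.arccos(n[2])),q[:,2].min(),q[:,2].max())
M=(u>245)&(u<320)&(v>340)&(v<400)&(P[...,2]>.07)&(P[...,2]<.09);L,L0,n=lidfit(P[M]);print('ref square',L0,n,np.degrees(np.arccos(n[2])))
```

```text
497 269 [ 0.64171512 -0.11629651  0.07636839] [-0.20480644 -0.05008241  0.97752037] 12.171641248231756 0.03226846985754826 0.08388489718067668
ref square [ 0.62248583 -0.29623252  0.07992853] [-0.00159883 -0.01694132  0.99985521] 0.9750259622740677
```

The lid is still about 12° off level. I'll press gently down a bit further with minimum grip.

Request:
apply_moves --commands '[{"grip": 1,"slide": [0,0,0.002],"roll": 0},{"grip": 1,"slide": [0,0,0.004],"roll": 0},{"grip": 1,"slide": [0,0,0.006],"roll": 0},{"grip": 1,"slide": [0,0,0.008],"roll": 0},{"grip": 1,"slide": [0,0,0.009],"roll": 0}]' --grip_force 3.5

```text
time_s: 15.22
tcp_pos: [0.6041, -0.1206, 0.0128]
eef_rot: [-180.0, 0.0, 8.1]
contact_force: [3.7, 1.0, 2.4]
gripper_width: 0.0541
```

Run:
```python
from h import *
s=get_state();print(s['time_s'],s['tcp_pos'],s['contact_force'],s['moment'])
snap('scene','scene9')
W=load('scene9'); P=cloud(W); v,u=np.mgrid[0:480,0:640]; im=W['im'].astype(int)
M=(u>325)&(u<360)&(v>303)&(v<345)&(P[...,2]>.05)&(P[...,2]<.09)&(im.max(2)-im.min(2)<30)&(P[...,0]>.6)
q=P[M]; L,L0,n=lidfit(q); print(len(q),len(L),L0,n,np.degrees(np.arccos(n[2])),L[:,2].min(),L[:,2].max())
```

```text
15.225 [ 0.60412052 -0.12063725  0.01281622] [3.72098005 0.97436175 2.4162641 ] [-0.14504608 -1.3997722   0.01735505]
582 342 [ 0.64508197 -0.11462645  0.06489283] [-0.06131454 -0.0120434   0.99804583] 3.5825256191619457 0.061185719988206634 0.06842379011993287
```

Request:
apply_moves --commands '[{"grip": 0.45,"slide": [0,0,0],"roll": 0},{"grip": 0.2,"slide": [0,0,0],"roll": 0},{"grip": 0.1,"slide": [0,0,0],"roll": 0},{"grip": 0,"slide": [0,0,0],"roll": 0},{"grip": 0,"slide": [0,0,0],"roll": 0}]'

```text
time_s: 15.9
tcp_pos: [0.6042, -0.1207, 0.013]
eef_rot: [-180.0, 0.0, 8.1]
contact_force: [0.3, 0.2, 0.0]
gripper_width: 0.0856
```

Request:
apply_moves --commands '[{"grip": 0,"slide": [0,0,-0.03],"roll": 0},{"grip": 0,"slide": [0,0,-0.08],"roll": 0},{"grip": 0,"slide": [-0.03,0,-0.14],"roll": 0},{"grip": 0,"slide": [-0.08,0,-0.19],"roll": 0},{"grip": 0,"slide": [-0.12,0,-0.19],"roll": 0}]'

```text
time_s: 16.52
tcp_pos: [0.4863, -0.1378, 0.2064]
eef_rot: [179.9, -0.3, 8.1]
contact_force: [-1.1, -0.4, -0.5]
gripper_width: 0.0874
```

Request:
apply_moves --commands '[{"grip": 0,"slide": [0,0,0],"roll": 0},{"grip": 0,"slide": [0,0,0],"roll": 0}]'

```text
time_s: 16.77
tcp_pos: [0.4858, -0.1376, 0.2036]
eef_rot: [180.0, -0.1, 8.1]
contact_force: [0.1, 0.3, 0.3]
gripper_width: 0.0878
```

Run:
```python
from h import *
s=get_state();print(s['time_s'],s['tcp_pos'],s['eef_rot'])
for c in('wrist','scene'):snap(c,c+'10')
```

```text
16.775 [ 0.48581179 -0.13756607  0.20356051] [ 1.79999460e+02 -6.18575715e-02  8.09589686e+00]
```

View pics/wrist10.png

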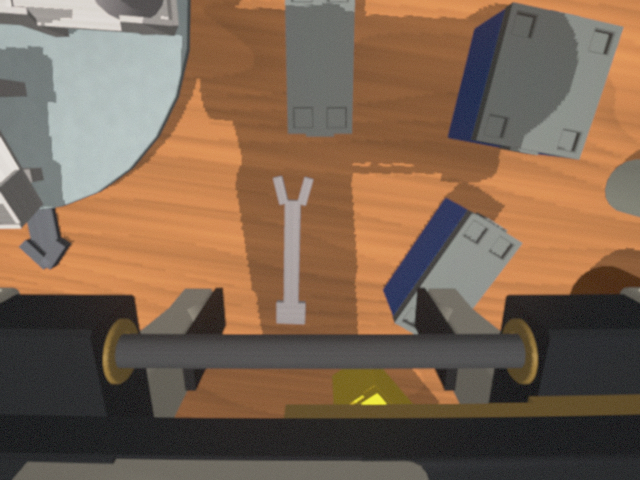

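View pics/scene10.png

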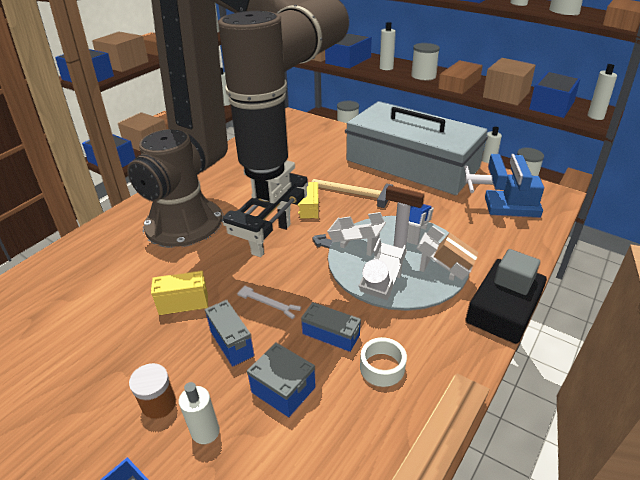

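The box stands level on the bench clear of the wrench, lid near px (330,320) in the scene view. For an accurate regrasp I'll take a good wrist view of it, then one of the base box.

Request:
apply_moves --commands '[{"grip": 0,"slide": [0.02,0,-0.04],"roll": 0},{"grip": 0,"slide": [0.03,0,-0.056],"roll": 0},{"grip": 0,"slide": [0.03,0,-0.056],"roll": 0},{"grip": 0,"slide": [0.03,0,-0.056],"roll": 0}]'

```text
time_s: 17.38
tcp_pos: [0.5148, -0.1332, 0.2575]
eef_rot: [-180.0, 0.2, 8.1]
contact_force: [-0.4, -0.2, -0.4]
gripper_width: 0.0874
```

```bash
cat >> h.py <<'E'
def lidpose(P,im,z0,region,zt=.006):
    # region: x0,x1,y0,y1 world
    M=(abs(P[...,2]-z0)<zt)&(P[...,0]>region[0])&(P[...,0]<region[1])&(P[...,1]>region[2])&(P[...,1]<region[3])
    n,l,st,_=cv2.connectedComponentsWithStats(M.astype(np.uint8),connectivity=4); k=1+np.argmax(st[1:,4])
    # fill recess holes by contour
    q=P[l==k]; L,L0,nn=lidfit(q)
    r=cv2.minAreaRect(L[:,:2].astype(np.float32)); (cx,cy),(w,h),a=r
    if w<h: w,h,a=h,w,a+90
    return dict(c=(round(cx,4),round(cy,4)),size=(round(w,4),round(h,4)),az=round((a+90)%180-90,2),z=L0[2].round(4),tilt=np.degrees(np.arccos(nn[2])).round(2),n=len(L),bbox=st[k].tolist())
E
python3 - <<'E'
from h import *
s=get_state();print(s['time_s'],s['tcp_pos'],s['eef_rot'])
im,d,c=snap('wrist','wrist11'); W=load('wrist11'); P=cloud(W)
print(lidpose(P,im,.06,(.45,.72,-.21,-.03)))
print('square',lidpose(P,im,.08,(.5,.7,-.36,-.22)))
W=load('scene10'); P=cloud(W)
print('scene',lidpose(P,im,.06,(.52,.70,-.2,-.05)))
print('scene base',lidpose(P,im,.08,(.35,.53,-.36,-.15)),'sq',lidpose(P,im,.08,(.53,.7,-.36,-.2)))
E
```

```text
17.375 [ 0.51481999 -0.13317655  0.25749555] [-1.79967204e+02  1.52601553e-01  8.09587424e+00]
{'c': (0.6199, -0.1181), 'size': (0.1203, 0.0544), 'az': 8.07, 'z': np.float64(0.06), 'tilt': np.float64(0.01), 'n': 6402, 'bbox': [291, 28, 59, 137, 6965]}
square {'c': (0.6224, -0.2965), 'size': (0.1008, 0.0903), 'az': -1.24, 'z': np.float64(0.0803), 'tilt': np.float64(0.06), 'n': 9455, 'bbox': [450, 58, 123, 128, 10571]}
scene {'c': (0.6192, -0.1185), 'size': (0.1214, 0.0569), 'az': 7.9, 'z': np.float64(0.0594), 'tilt': np.float64(0.3), 'n': 775, 'bbox': [301, 302, 60, 36, 1060]}
scene base {'c': (0.45, -0.2644), 'size': (0.1244, 0.0555), 'az': -22.13, 'z': np.float64(0.0805), 'tilt': np.float64(0.08), 'n': 785, 'bbox': [204, 300, 48, 47, 1090]} sq {'c': (0.6221, -0.2953), 'size': (0.1012, 0.0896), 'az': -1.46, 'z': np.float64(0.0801), 'tilt': np.float64(0.4), 'n': 1472, 'bbox': [247, 342, 68, 56, 1930]}
```

View pics/wrist11.png

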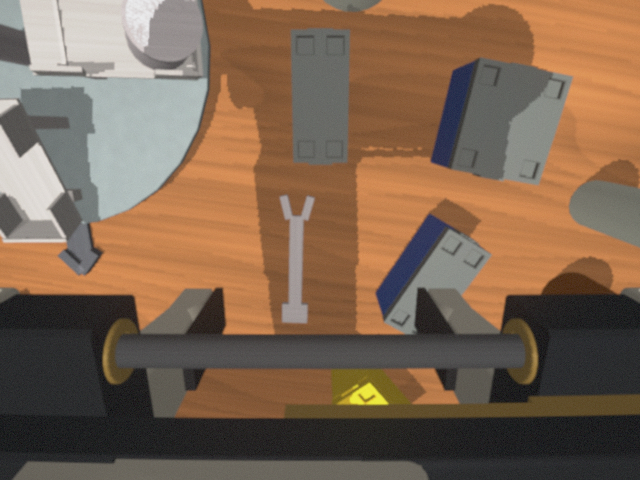

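Request:
apply_moves --commands '[{"grip": 0,"slide": [-0.03,0.014,0],"roll": 6},{"grip": 0,"slide": [-0.08,0.034,0],"roll": 15},{"grip": 0,"slide": [-0.125,0.055,-0.01],"roll": 24},{"grip": 0,"slide": [-0.16,0.07,-0.01],"roll": 30.2},{"grip": 0,"slide": [-0.167,0.072,-0.01],"roll": 30.2}]'

```text
time_s: 18.05
tcp_pos: [0.3579, -0.2288, 0.2688]
eef_rot: [-180.0, 0.0, -22.3]
contact_force: [1.1, -0.7, 0.4]
gripper_width: 0.0876
```

Request:
apply_moves --commands '[{"grip": 0,"slide": [0,0,0],"roll": 0},{"grip": 0,"slide": [0,0,0],"roll": 0}]'

```text
time_s: 18.3
tcp_pos: [0.3607, -0.2278, 0.2688]
eef_rot: [180.0, 0.0, -22.0]
contact_force: [0.0, 0.7, 0.5]
gripper_width: 0.0874
```

Run:
```python
from h import *
s=get_state();print(s['time_s'],s['tcp_pos'],s['eef_rot'])
im,d,c=snap('wrist','wrist12'); W=load('wrist12'); P=cloud(W)
print('base',lidpose(P,im,.08,(.35,.55,-.36,-.17)))
print('parts',lidpose(P,im,.06,(.45,.72,-.21,-.03)))
print('square',lidpose(P,im,.08,(.53,.7,-.36,-.22)))
```

```text
18.3 [ 0.36067341 -0.2278375   0.26878146] [ 1.79994455e+02  3.48107854e-02 -2.20397371e+01]
base {'c': (0.4505, -0.2653), 'size': (0.1198, 0.0544), 'az': -22.08, 'z': np.float64(0.0802), 'tilt': np.float64(0.08), 'n': 6637, 'bbox': [291, 37, 61, 137, 7361]}
parts {'c': (0.5951, -0.1222), 'size': (0.0729, 0.0555), 'az': 7.63, 'z': np.float64(0.0599), 'tilt': np.float64(0.42), 'n': 3166, 'bbox': [76, 0, 94, 73, 3626]}Traceback (most recent call last):
  File "<stdin>", line 6, in <module>
  File "h.py", line 31, in lidpose
    n,l,st,_=cv2.connectedComponentsWithStats(M.astype(np.uint8),connectivity=4); k=1+np.argmax(st[1:,4])
                                                                                      ~~~~~~~~~^^^^^^^^^^
    return _wrapfunc(a, 'argmax', axis=axis, out=out, **kwds)
    return bound(*args, **kwds)
ValueError: attempt to get argmax of an empty sequence
```

View pics/wrist12.png

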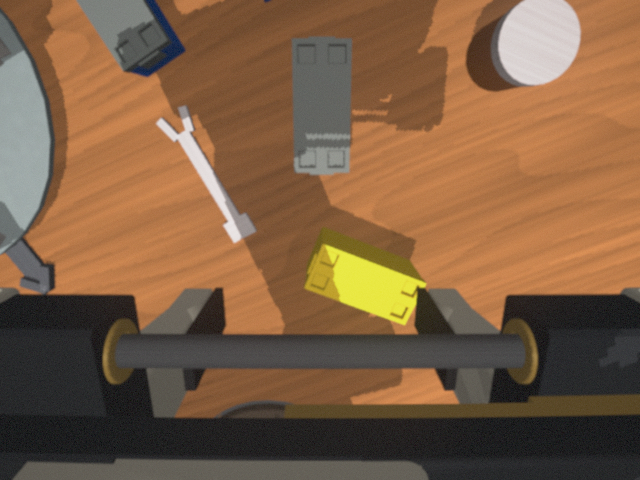

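The base lid (grey, px 293–351 × 38–173) is cleanly measured at (0.4505, -0.2653), azimuth -22.08°. Before regrasping I'll check the clearance between the tin and the gripper body.

Run:
```python
from h import *
for f in('wrist11','scene10','wrist10'):
    P=cloud(load(f)); q=P.reshape(-1,3); q=q[~np.isnan(q[:,0])]
    q=q[(q[:,2]>.07)&(q[:,2]<.16)&(q[:,0]>.55)&(q[:,0]<.75)&(q[:,1]>-.05)&(q[:,1]<.1)]
    print(f,len(q),np.percentile(q,[0,1,99,100],axis=0).round(3).tolist() if len(q) else '')
    y=np.radians(8.1); ex=np.array([np.cos(y),np.sin(y)]); ey=np.array([-np.sin(y),np.cos(y)])
    for off in(0,-.01,-.015,-.02):
        g=np.array([.6199,-.1181])+off*ex; r=(q[:,:2]-g)@np.c_[ex,ey]
        dx=np.maximum(abs(r[:,0])-.039,0); dy=np.maximum(abs(r[:,1])-.0965,0); d=np.hypot(dx,dy); i=np.argmin(d); print(off,d[i].round(4),q[i].round(3))
```

```text
wrist11 9734 [[0.607, -0.02, 0.07], [0.609, -0.017, 0.071], [0.672, 0.099, 0.135], [0.684, 0.1, 0.137]]
0 0.0 [ 0.644 -0.018  0.113]
-0.01 0.0054 [ 0.639 -0.015  0.114]
-0.015 0.0085 [ 0.635 -0.012  0.117]
-0.02 0.0096 [ 0.625 -0.01   0.076]
scene10 1153 [[0.606, -0.019, 0.07], [0.609, -0.016, 0.071], [0.687, 0.099, 0.134], [0.69, 0.1, 0.137]]
0 0.0014 [ 0.646 -0.017  0.116]
-0.01 0.005 [ 0.637 -0.014  0.115]
-0.015 0.0087 [ 0.637 -0.014  0.115]
-0.02 0.0098 [ 0.625 -0.01   0.081]
wrist10 4020 [[0.607, -0.01, 0.07], [0.608, -0.009, 0.07], [0.637, 0.098, 0.119], [0.64, 0.1, 0.122]]
0 0.0087 [ 0.633 -0.01   0.077]
-0.01 0.0087 [ 0.633 -0.01   0.077]
-0.015 0.0095 [ 0.633 -0.01   0.077]
-0.02 0.0097 [ 0.624 -0.01   0.077]
```

Request:
apply_moves --commands '[{"grip": 0,"slide": [0.03,-0.03,0],"roll": -5},{"grip": 0,"slide": [0.07,-0.07,0],"roll": -14},{"grip": 0,"slide": [0.11,-0.11,0],"roll": -22},{"grip": 0,"slide": [0.15,-0.15,0.01],"roll": -30.1},{"grip": 0,"slide": [0.1861,-0.1914,0.03],"roll": -30.1}]'

```text
time_s: 18.98
tcp_pos: [0.6074, -0.1193, 0.2387]
eef_rot: [180.0, -0.0, 8.2]
contact_force: [-0.2, 0.1, 0.0]
gripper_width: 0.0876
```

Request:
apply_moves --commands '[{"grip": 0,"slide": [0,0,0.05],"roll": 0},{"grip": 0,"slide": [0,0,0.08],"roll": 0},{"grip": 0,"slide": [0,0,0.1],"roll": 0},{"grip": 0,"slide": [0,0,0.1],"roll": 0}]'

```text
time_s: 19.48
tcp_pos: [0.6038, -0.1202, 0.1367]
eef_rot: [-180.0, 0.3, 8.1]
contact_force: [0.2, 0.5, -0.4]
gripper_width: 0.0875
```

Run:
```python
from h import *
s=get_state();print(s['time_s'],s['tcp_pos'],s['eef_rot'])
```

```text
19.475 [ 0.60376566 -0.12017929  0.13667905] [-179.9783072     0.2648826     8.05710496]
```

Request:
apply_moves --commands '[{"grip": 0,"slide": [0,0,0.03],"roll": 0},{"grip": 0,"slide": [0,0,0.07],"roll": 0},{"grip": 0,"slide": [0,0,0.1],"roll": 0},{"grip": 0,"slide": [0,0,0.117],"roll": 0},{"grip": 0,"slide": [0,0,0.117],"roll": 0}]'

```text
time_s: 20.1
tcp_pos: [0.6046, -0.1207, 0.0218]
eef_rot: [180.0, 0.1, 8.0]
contact_force: [0.1, 0.0, -0.3]
gripper_width: 0.0877
```

Request:
apply_moves --commands '[{"grip": 1,"slide": [0,0,0],"roll": 0},{"grip": 1,"slide": [0,0,0],"roll": 0},{"grip": 1,"slide": [0,0,0],"roll": 0},{"grip": 1,"slide": [0,0,0],"roll": 0},{"grip": 1,"slide": [0,0,0],"roll": 0}]' --grip_force 30

```text
time_s: 20.72
tcp_pos: [0.6048, -0.1209, 0.0226]
eef_rot: [180.0, -0.0, 8.0]
contact_force: [-0.9, -0.4, 2.1]
gripper_width: 0.0537
```

Request:
apply_moves --commands '[{"grip": 1,"slide": [0,0,0],"roll": 0},{"grip": 1,"slide": [0,0,0],"roll": 0}]'

```text
time_s: 20.98
tcp_pos: [0.6048, -0.1209, 0.0225]
eef_rot: [180.0, -0.0, 8.0]
contact_force: [-0.2, 1.1, 5.6]
gripper_width: 0.0539
```

Run:
```python
from h import *
s=get_state();print(s['time_s'],s['tcp_pos'],s['eef_rot'],s['contact_force'],s['moment'])
snap('wrist','wrist13')
```

```text
20.975 [ 0.60484936 -0.12089893  0.02254735] [ 1.79990335e+02 -2.80934251e-02  8.00501533e+00] [-0.24078613  1.10724869  5.5668984 ] [-0.10504154  0.37460589 -0.13317204]
```

View pics/wrist13.png

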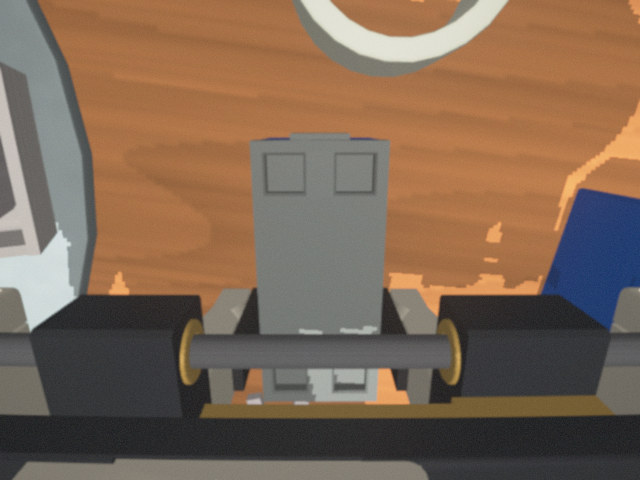

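```bash
cat > held.py <<'E'
from h import *
import sys
def held(f,tcp,yaw,zt=.0,show=True):
    W=load(f); P=cloud(W); v,u=np.mgrid[0:480,0:640]
    d=P-np.array(tcp); y=np.radians(yaw)
    tx=d[...,0]*np.cos(y)+d[...,1]*np.sin(y); ty=d[...,0]*np.sin(y)-d[...,1]*np.cos(y); tz=d[...,2]
    M=(tz>.02)&(tz<.055)&(abs(ty)<.04)&(u>230)&(u<410)&(v>120)&(v<410)&(abs(tx)<.12)
    q=np.c_[tx[M],ty[M],tz[M]]
    L,L0,n=lidfit(q,tol=.0015)
    r=cv2.minAreaRect(L[:,:2].astype(np.float32))
    print(len(q),len(L),'z',L0[2].round(4),'n tilt x,y deg',np.degrees(n[:2]).round(2),r)
    print('pct',np.percentile(L,[.3,99.7],axis=0).round(4).tolist())
E
python3 - <<'E'
from held import *
held('wrist13',[.60485,-.1209,.02255],8.005)
E
```

```text
31187 24499 z 0.0373 n tilt x,y deg [0.02 0.19] ((0.014684382826089859, -7.243454456329346e-05), (0.12048134952783585, 0.07711387425661087), 0.0019934948068112135)
pct [[-0.0445, -0.0283, 0.0359], [0.0749, 0.0276, 0.0387]]
```

Request:
apply_moves --commands '[{"grip": 1,"slide": [0,0,-0.003],"roll": 0},{"grip": 1,"slide": [0,0,-0.012],"roll": 0},{"grip": 1,"slide": [0,0,-0.03],"roll": 0},{"grip": 1,"slide": [0,0,-0.06],"roll": 0},{"grip": 1,"slide": [0,0,-0.1],"roll": 0}]'

```text
time_s: 21.65
tcp_pos: [0.6034, -0.1208, 0.1221]
eef_rot: [-180.0, 0.2, 8.0]
contact_force: [1.1, -0.2, -3.1]
gripper_width: 0.0536
```

Request:
apply_moves --commands '[{"grip": 1,"slide": [0,0,-0.04],"roll": 0},{"grip": 1,"slide": [0,0,-0.06],"roll": 0},{"grip": 1,"slide": [0,0,-0.06],"roll": 0},{"grip": 1,"slide": [0,0,-0.06],"roll": 0}]'

```text
time_s: 22.15
tcp_pos: [0.6036, -0.1207, 0.1808]
eef_rot: [-180.0, 0.1, 8.0]
contact_force: [-0.2, -0.3, -4.4]
gripper_width: 0.0532
```

Run:
```python
from held import *
s=get_state();print(s['time_s'],s['tcp_pos'],s['eef_rot'],s['contact_force'],s['moment'])
snap('wrist','wrist14')
held('wrist14',s['tcp_pos'],s['eef_rot'][2])
```

```text
22.15 [ 0.60362147 -0.12067982  0.18078749] [-1.79959405e+02  1.16687356e-01  7.98482438e+00] [-0.20329997 -0.287684   -4.44925077] [-0.11852035  0.14463102 -0.00277185]
31187 24556 z 0.0371 n tilt x,y deg [0.48 0.31] ((0.014978054910898209, -2.6091933250427246e-05), (0.07679668813943863, 0.12092816084623337), 88.75540924072266)
pct [[-0.0444, -0.0284, 0.0353], [0.075, 0.0281, 0.0387]]
```

View pics/wrist14.png

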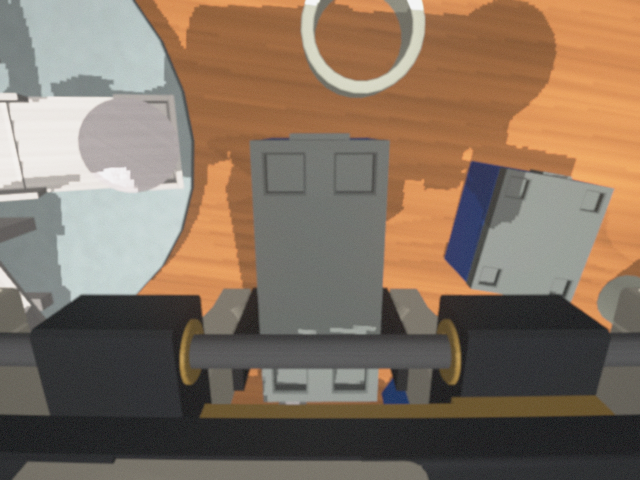

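The box is held level (within 0.5°) with its lid centred at tool x = +15 mm, y ≈ 0. Now to carry it over the base box.

Request:
apply_moves --commands '[{"grip": 1,"slide": [-0.025,0.015,0],"roll": 4},{"grip": 1,"slide": [-0.065,0.04,0],"roll": 12},{"grip": 1,"slide": [-0.11,0.07,0],"roll": 20},{"grip": 1,"slide": [-0.155,0.095,0],"roll": 27},{"grip": 1,"slide": [-0.1854,0.1144,0],"roll": 30.1}]'

```text
time_s: 22.82
tcp_pos: [0.4343, -0.2606, 0.181]
eef_rot: [180.0, 0.1, -22.3]
contact_force: [0.5, -0.1, -3.0]
gripper_width: 0.0537
```

Request:
apply_moves --commands '[{"grip": 1,"slide": [0,0,0.02],"roll": 0},{"grip": 1,"slide": [0,0,0.04],"roll": 0},{"grip": 1,"slide": [0,0,0.05],"roll": 0},{"grip": 1,"slide": [0,0,0.055],"roll": 0},{"grip": 1,"slide": [0,0,0.055],"roll": 0}]'

```text
time_s: 23.45
tcp_pos: [0.437, -0.2599, 0.127]
eef_rot: [180.0, 0.0, -22.1]
contact_force: [-0.1, -0.0, -2.0]
gripper_width: 0.0534
```

Request:
apply_moves --commands '[{"grip": 1,"slide": [0,0,0],"roll": 0},{"grip": 1,"slide": [0,0,0],"roll": 0}]'

```text
time_s: 23.7
tcp_pos: [0.4373, -0.26, 0.1277]
eef_rot: [-180.0, -0.1, -22.1]
contact_force: [-0.0, 0.8, -3.4]
gripper_width: 0.0537
```

Run:
```python
from held import *
s=get_state();print(s['time_s'],s['tcp_pos'],s['eef_rot'],s['contact_force'],s['moment'])
for c in('wrist','scene','side'):snap(c,c+'15')
held('wrist15',s['tcp_pos'],s['eef_rot'][2])
y=np.radians(s['eef_rot'][2]);c=s['tcp_pos'][:2]+.0148*np.array([np.cos(y),np.sin(y)]);print('box centre',c,'base',(.4505,-.2653))
P=cloud(load('scene15')); print('held in scene',lidpose(P,None,s['tcp_pos'][2]+.0375,(.36,.54,-.36,-.17)))
P=cloud(load('side15')); print('held in side',lidpose(P,None,s['tcp_pos'][2]+.0375,(.36,.54,-.36,-.17)))
a=cv2.imread('pics/scene15.png')[220:400,140:340];b=cv2.imread('pics/side15.png')[130:280,320:470]
cv2.imwrite('pics/c15.png',np.hstack([cv2.resize(a,(400,360),interpolation=2),cv2.resize(b,(360,360),interpolation=2)]))
```

```text
23.7 [ 0.43731466 -0.25995125  0.12766038] [-1.79991194e+02 -5.31755496e-02 -2.20889156e+01] [-0.03123826  0.81787968 -3.41639053] [-0.06120402  0.06595863 -0.03137127]
31227 24570 z 0.0372 n tilt x,y deg [0.26 0.29] ((0.014262992888689041, -0.000132877379655838), (0.12100008875131607, 0.07709480822086334), 0.012086199596524239)
pct [[-0.0447, -0.0291, 0.0356], [0.0747, 0.0292, 0.0386]]
box centre [ 0.45102836 -0.26551672] base (0.4505, -0.2653)
held in scene {'c': (0.4531, -0.2643), 'size': (0.1241, 0.0804), 'az': -8.09, 'z': np.float64(0.1643), 'tilt': np.float64(0.35), 'n': 868, 'bbox': [200, 272, 47, 46, 1085]}
held in side {'c': (0.4275, -0.2555), 'size': (0.0911, 0.0834), 'az': -1.21, 'z': np.float64(0.1641), 'tilt': np.float64(1.45), 'n': 190, 'bbox': [380, 187, 30, 21, 303]}
```

View pics/c15.png

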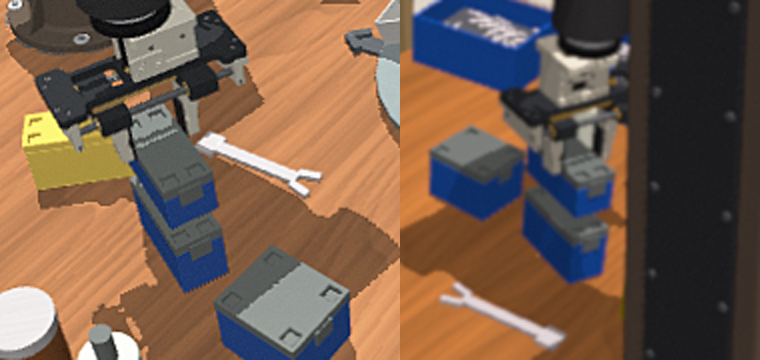

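The held box is directly above the base, with centres within about 0.6 mm and level. I'll lower slowly while watching the force.

Request:
apply_moves --commands '[{"grip": 1,"slide": [0,0,0.01],"roll": 0},{"grip": 1,"slide": [0,0,0.018],"roll": 0},{"grip": 1,"slide": [0,0,0.022],"roll": 0},{"grip": 1,"slide": [0,0,0.0235],"roll": 0},{"grip": 1,"slide": [0,0,0.025],"roll": 0}]'

```text
time_s: 24.48
tcp_pos: [0.4371, -0.26, 0.1022]
eef_rot: [180.0, -0.0, -22.1]
contact_force: [0.1, 0.6, -3.6]
gripper_width: 0.0535
```

Request:
apply_moves --commands '[{"grip": 1,"slide": [0,0,0.001],"roll": 0},{"grip": 1,"slide": [0,0,0.001],"roll": 0}]'

```text
time_s: 24.72
tcp_pos: [0.437, -0.2599, 0.1012]
eef_rot: [-180.0, -0.0, -22.1]
contact_force: [-0.3, 1.2, -3.7]
gripper_width: 0.0535
```

No contact at 0.1012, which is already below the lid-top contact height of 0.1025, so the feet are entering the recesses.

Request:
apply_moves --commands '[{"grip": 1,"slide": [0,0,0.001],"roll": 0},{"grip": 1,"slide": [0,0,0.002],"roll": 0},{"grip": 1,"slide": [0,0,0.003],"roll": 0},{"grip": 1,"slide": [0,0,0.003],"roll": 0}]'

```text
time_s: 25.22
tcp_pos: [0.437, -0.26, 0.0982]
eef_rot: [180.0, -0.0, -22.1]
contact_force: [-0.1, 0.7, -2.5]
gripper_width: 0.0532
```

Request:
apply_moves --commands '[{"grip": 1,"slide": [0,0,0.0005],"roll": 0},{"grip": 1,"slide": [0,0,0.001],"roll": 0},{"grip": 1,"slide": [0,0,0.001],"roll": 0}]'

```text
time_s: 25.6
tcp_pos: [0.437, -0.26, 0.0979]
eef_rot: [180.0, -0.0, -22.1]
contact_force: [-3.0, 2.6, 4.1]
gripper_width: 0.0532
```

Contact came at 0.098, the expected home height. I'll ease the grip, check and release.

Request:
apply_moves --commands '[{"grip": 1,"slide": [0,0,0],"roll": 0},{"grip": 1,"slide": [0,0,0],"roll": 0},{"grip": 1,"slide": [0,0,0],"roll": 0}]' --grip_force 4

```text
time_s: 25.98
tcp_pos: [0.4372, -0.2598, 0.0976]
eef_rot: [-180.0, -0.0, -22.1]
contact_force: [-2.7, 2.4, 6.4]
gripper_width: 0.0537
```

Request:
apply_moves --commands '[{"grip": 0.42,"slide": [0,0,0],"roll": 0},{"grip": 0.35,"slide": [0,0,0],"roll": 0},{"grip": 0.2,"slide": [0,0,0],"roll": 0},{"grip": 0,"slide": [0,0,0],"roll": 0},{"grip": 0,"slide": [0,0,0],"roll": 0}]'

```text
time_s: 26.6
tcp_pos: [0.437, -0.26, 0.0971]
eef_rot: [180.0, 0.0, -22.1]
contact_force: [0.3, -0.3, -0.1]
gripper_width: 0.0815
```

Request:
apply_moves --commands '[{"grip": 0,"slide": [0,0,0],"roll": 0},{"grip": 0,"slide": [0,0,0],"roll": 0}]'

```text
time_s: 26.85
tcp_pos: [0.4369, -0.2599, 0.0971]
eef_rot: [180.0, 0.0, -22.1]
contact_force: [-0.9, 0.1, -0.2]
gripper_width: 0.0877
```

Run:
```python
from held import *
s=get_state();print(s['time_s'],s['tcp_pos'],s['eef_rot'],s['contact_force'],s['gripper_width'])
snap('wrist','wrist16')
held('wrist16',s['tcp_pos'],s['eef_rot'][2])
```

```text
26.85 [ 0.43691914 -0.25994412  0.09713399] [ 1.79998188e+02  3.66388258e-03 -2.20989696e+01] [-0.94386338  0.05960404 -0.18075769] 0.0876959969450134
29683 24513 z 0.038 n tilt x,y deg [-0.05 -0.03] ((0.014601800590753555, -0.0008595921099185944), (0.12054497748613358, 0.05441419407725334), 0.03847117722034454)
pct [[-0.0446, -0.0278, 0.0366], [0.0748, 0.0261, 0.0395]]
```

View pics/wrist16.png

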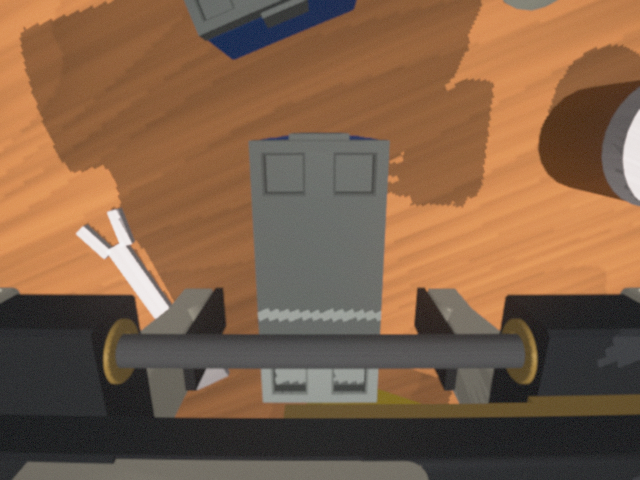

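The box lid is at z = 0.135 and level, which is exactly the home height. I'll retreat straight up and make the final checks.

Request:
apply_moves --commands '[{"grip": 0,"slide": [0,0,-0.02],"roll": 0},{"grip": 0,"slide": [0,0,-0.06],"roll": 0},{"grip": 0,"slide": [0,0,-0.11],"roll": 0},{"grip": 0,"slide": [-0.04,0,-0.16],"roll": 0},{"grip": 0,"slide": [-0.08,0,-0.18],"roll": 0}]'

```text
time_s: 27.52
tcp_pos: [0.363, -0.23, 0.2797]
eef_rot: [-180.0, -0.2, -22.1]
contact_force: [-0.4, 0.5, 0.0]
gripper_width: 0.0872
```

Request:
apply_moves --commands '[{"grip": 0,"slide": [0,0,0],"roll": 0},{"grip": 0,"slide": [0,0,0],"roll": 0},{"grip": 0,"slide": [0,0,0],"roll": 0}]'

```text
time_s: 27.9
tcp_pos: [0.363, -0.2299, 0.2763]
eef_rot: [180.0, 0.1, -22.1]
contact_force: [0.2, 0.8, 0.1]
gripper_width: 0.0871
```

Run:
```python
from held import *
s=get_state();print(s['time_s'],s['tcp_pos'],s['eef_rot'],s['contact_force'])
for c in('wrist','scene','side'):snap(c,c+'17')
for f in('wrist17','scene17'):
    P=cloud(load(f)); print(f,lidpose(P,None,.135,(.35,.56,-.36,-.15)))
    try: print('sq',lidpose(P,None,.08,(.53,.7,-.36,-.2)))
    except Exception: pass
a=cv2.imread('pics/scene17.png')[180:420,120:500];b=cv2.imread('pics/side17.png')[150:410,160:470]
cv2.imwrite('pics/c17.png',cv2.resize(a,None,fx=2.1,fy=2.1,interpolation=2));cv2.imwrite('pics/c17b.png',cv2.resize(b,None,fx=2.2,fy=2.2,interpolation=2))
```

```text
27.9 [ 0.36300524 -0.22990151  0.27625169] [ 1.79974590e+02  1.03038914e-01 -2.21052717e+01] [0.22581786 0.81674236 0.09519456]
wrist17 {'c': (0.4513, -0.2648), 'size': (0.1203, 0.0545), 'az': -22.03, 'z': np.float64(0.1351), 'tilt': np.float64(0.11), 'n': 8659, 'bbox': [285, 26, 69, 158, 9667]}
scene17 {'c': (0.451, -0.2646), 'size': (0.1227, 0.0552), 'az': -21.9, 'z': np.float64(0.1349), 'tilt': np.float64(1.13), 'n': 801, 'bbox': [200, 282, 49, 46, 1110]}
sq {'c': (0.622, -0.2946), 'size': (0.1027, 0.0906), 'az': -2.08, 'z': np.float64(0.08), 'tilt': np.float64(0.61), 'n': 1467, 'bbox': [247, 342, 68, 56, 1928]}
```

View pics/c17.png

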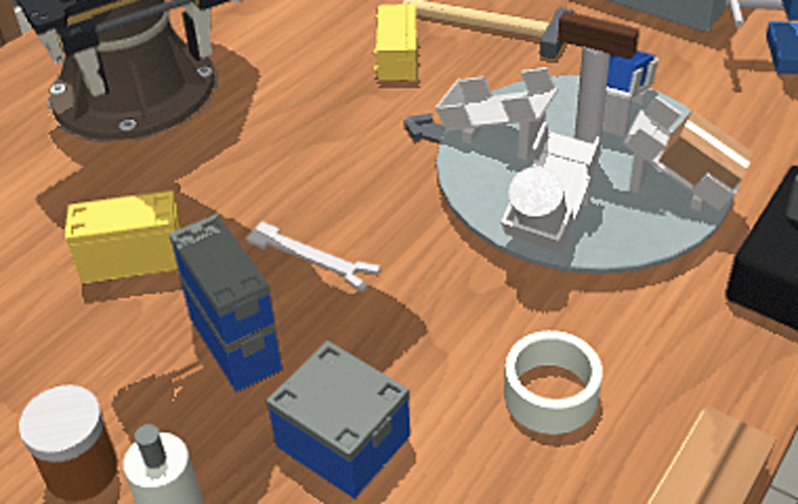

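View pics/c17b.png

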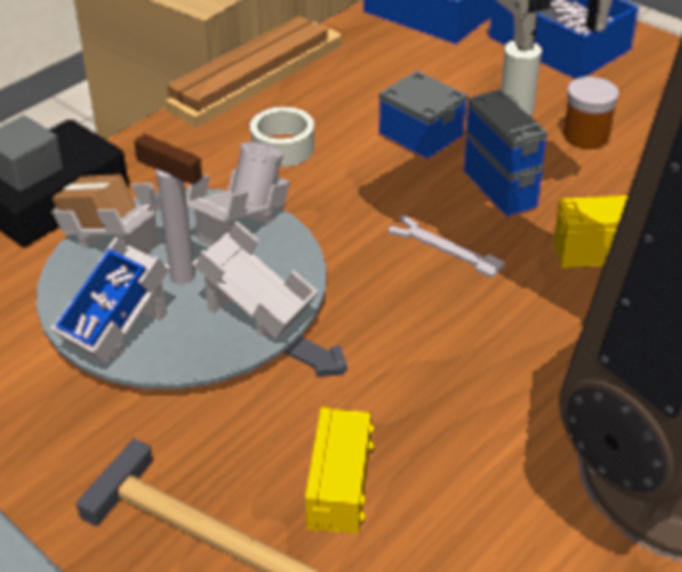

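The blue box is stacked flush on the base box at px (225,300) in the scene crop. The empty pocket is at the pointer, tin, carton and tray are in place, the wrench and the rest are undisturbed, and the gripper is clear.

```bash
python3 -c "
from plant import *
print(close_job())"
```

```text
the job is handed in; nothing more can be done
None
```

The parts box now sits on the taller box's lid with all four feet home, and I handed the job in at about 28 s of the 61 s allowed.

- **Carousel:** I turned it 80° by the bar handle. The parts box's pocket came to -172.0° against -172.2° for the pointer tab, and I lifted the box out there.
- **Levelling:** The tool can only point down, so the box came out still leaning 25°. I first set it on a clear patch of bench to level it. At one point there it was still 12° off although it looked level, so I pressed it down further. It still leaned about 3° when I let go, then stood flat. I regripped it 15 mm off centre to keep clear of the tin.
- **Placing:** I lowered it onto the lid under grip. It touched at the expected height for the feet being in, and I then released it.

**Last checks:**
- The parts box's lid is at 135 mm (expected 135 mm), tilted 0.1° in the wrist view. The scene camera read 1.1°, but it has far fewer points on the lid.
- The box is about 1 mm and 0.05° off the base position I measured before placing, inside the 2 mm of play.
- In the last pictures the tin, carton and tray are in their pockets and the other things on the bench look unmoved. I only re-measured the square box, which moved less than 2 mm by that measurement, within camera error. I did not re-measure the taller box itself after placing.
- The arm is clear of everything. The highest contact force I saw in the readings was about 16 N, while levelling on the bench.

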